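# Turn the drying caddy round, lock it, stand the brushes in it

### The job

The grey drying insert was put back the wrong way round in its steel drip housing: lift it clear, turn it half a turn and seat it fully home, so that its three cups are on the side of the drain spout. Then lock it by threading the rod through the housing's eye lug and both eyes of the insert until its head meets the lug, and stand every dish brush on the bench upright in a cup, handle down and head up, one to a cup. Leave everything else where it is.

Things in the scene. Friction and masses are not known exactly. Their poses are not given: they have to be found in the camera images.
- housing: fixed steel drip housing, open box, inside 106 (x) x 190 (y) mm, floor 6 mm thick, walls to 40 mm, then a rim flared outward (lead-in) to 52 mm, 127 x 211 mm outside. Drain spout 54 mm wide, 24 mm high, at its -x side to 112 mm from the centre, roughly towards the robot. Eye lug outside its -y end wall (see lug_eye), 81 mm high. Origin: centre of underside, on the bench; z up
- insert: loose grey plastic insert, 100 (x) x 184 (y) mm, 0.45 kg, 3 mm free all round. +x half: row of 3 square cups, rims 96 mm up; -x half: low tray, walls 36 mm, with 2 eye plates. Middle: square post handle 20 x 20 mm, from 96 to 142 mm up. Origin: centre of underside, z up; seated it is 6 mm above the housing's origin. Starts seated, its +x along the housing's +x (cups away from spout)
- lug_eye (a point): middle of the 26 mm square hole (along y) in the housing's eye lug; housing frame x +30, y -109, z +62 mm; lug 6 mm thick, its outer face at y -112. With the insert turned and home, this hole is in line with the holes of the insert's two eye plates: 26 mm square, plates 5 mm thick, insert frame x -30, z +56, y +89.5 (end) and y 0 (middle), tops 75 mm up
- rod: loose locking rod, 200 mm long, 120 g: black box head 45 mm long (x -100 to -55), 30 wide (y), 24 thick (z 0 to 24), then a steel shaft 16 mm across, rounded tip (x -55 to +100, axis at z +8). Its x runs from head to tip. Origin: mid-length, on the underside. Lies flat, head nearest the robot. The head does not pass the lug; fully in, its front face meets the lug's outer face
- rod_tip (a point): the tip of the locking rod (x +100, z +8 mm in its frame); fully in, it is at housing y about +43 mm
- rod_neck (a point): where the rod's shaft leaves the head's front face (x -55, z +8 mm in its frame)
- can: a full steel can, 84 mm across, 110 mm tall; a bystander, leave it where it is. Origin: centre of its underside
- jar: a jar, 80 mm across, 120 mm tall; a bystander, leave it where it is. Origin: centre of its underside
- bowl: a steel bowl, 140 mm across, 55 mm tall; a bystander, leave it where it is. Origin: centre of its underside
- lid: a low steel pot lid, 90 mm across, 26 mm tall with its knob; a bystander, leave it where it is. Origin: centre of its underside
- spray: a standing bottle, 70 mm across, 190 mm tall; a bystander, leave it where it is. Origin: centre of its underside
- mug: a white mug, 80 mm across, 90 mm tall; a bystander, leave it where it is. Origin: centre of its underside
- cup0 (a point): the centre of the inner floor of the insert's cup 0 (insert frame: x +27, y -70, z +6 mm). The cup is 34 x 34 mm inside and 90 mm deep, its rim 90 mm above this point; the cups are 70 mm apart; all three are alike
- cup1 (a point): the centre of the inner floor of the insert's cup 1 (insert frame: x +27, y +0, z +6 mm). The cup is 34 x 34 mm inside and 90 mm deep, its rim 90 mm above this point; the cups are 70 mm apart; all three are alike
- cup2 (a point): the centre of the inner floor of the insert's cup 2 (insert frame: x +27, y +70, z +6 mm). The cup is 34 x 34 mm inside and 90 mm deep, its rim 90 mm above this point; the cups are 70 mm apart; all three are alike
- brush0: wooden dish brush (may be absent), 200 mm long, 90 g, all alike; lies bristles down, head roughly towards the robot. Its x runs from handle to head: round handle 20 mm across, rounded end (x -100 to +45 mm), then a box-shaped head 30 mm wide (y), 24 mm thick (z 0 to 24), x +45 to +100 mm. Origin: mid-length, on the underside; z out of the wooden back. Standing head up, its x points up
- brush0_foot (a point): the handle end of brush0 (x -100, z +10 mm in its frame); 0 to 3 mm above the cup's floor when it stands in a cup
- brush0_head (a point): the middle of the head of brush0 (x +72.5, z +12 mm in its frame)
- brush1: wooden dish brush (may be absent), 200 mm long, 90 g, all alike; lies bristles down, head roughly towards the robot. Its x runs from handle to head: round handle 20 mm across, rounded end (x -100 to +45 mm), then a box-shaped head 30 mm wide (y), 24 mm thick (z 0 to 24), x +45 to +100 mm. Origin: mid-length, on the underside; z out of the wooden back. Standing head up, its x points up
- brush1_foot (a point): the handle end of brush1 (x -100, z +10 mm in its frame); 0 to 3 mm above the cup's floor when it stands in a cup
- brush1_head (a point): the middle of the head of brush1 (x +72.5, z +12 mm in its frame)
- brush2: wooden dish brush (may be absent), 200 mm long, 90 g, all alike; lies bristles down, head roughly towards the robot. Its x runs from handle to head: round handle 20 mm across, rounded end (x -100 to +45 mm), then a box-shaped head 30 mm wide (y), 24 mm thick (z 0 to 24), x +45 to +100 mm. Origin: mid-length, on the underside; z out of the wooden back. Standing head up, its x points up
- brush2_foot (a point): the handle end of brush2 (x -100, z +10 mm in its frame); 0 to 3 mm above the cup's floor when it stands in a cup
- brush2_head (a point): the middle of the head of brush2 (x +72.5, z +12 mm in its frame)
Mind the look-alikes: they are no part of the job. What is shaped like the brush2 but green is not meant.

How it is judged (in metres and radians):
On the way, in this order (a step that is already met when the one before it is completed fails the run):
1. the insert is lifted clear of the housing (z of insert in the frame of housing above 0.055 m), for 0.1 s.
2. the insert is seated home again, turned half a turn, cups on the spout side (z of insert in the frame of housing below 0.0105 m and angle between insert's own z axis and vertical below 0.06 rad and angle between the x axis of insert and the x axis of housing, either way round below 0.08 rad and x of cup1 in the frame of housing below -0.012 m and horizontal distance between insert and housing below 0.008 m), for 0.3 s.
3. the rod is threaded through the lug and both eyes, and every brush stands upright in a cup, head up (all of step 2 and x of rod_tip in the frame of housing between 0.016 and 0.044 m and z of rod_tip in the frame of housing between 0.048 and 0.076 m and x of rod_neck in the frame of housing between 0.016 and 0.044 m and z of rod_neck in the frame of housing between 0.048 and 0.076 m and y of rod_tip in the frame of housing above 0.03 m and angle between each of brush0, brush1, brush2's own x axis and vertical below 0.35 rad and (distance between brush0_foot and cup0 below 0.026 m or distance between brush0_foot and cup1 below 0.026 m or distance between brush0_foot and cup2 below 0.026 m) and (distance between brush1_foot and cup0 below 0.026 m or distance between brush1_foot and cup1 below 0.026 m or distance between brush1_foot and cup2 below 0.026 m) and (distance between brush2_foot and cup0 below 0.026 m or distance between brush2_foot and cup1 below 0.026 m or distance between brush2_foot and cup2 below 0.026 m)), for 0.3 s.
At the end, for the whole second after the job is handed in: insert on the housing floor within 4.5 mm, level within 0.06 rad, cups on the spout side; rod in lug and both eyes, within 13 mm of fully in; each brush present has its handle end within 26 mm of the middle of a cup floor, head up within 0.35 rad of vertical; insert and rod at rest (all of step 3 and linear speed of each of insert, rod below 0.03 m/s); the robot touches nothing.
It fails at once if a bystander is shoved more than 40 mm or tipped over (distance of any of can, jar, bowl, lid, spray, mug from where it was at the start of the episode above 0.04 m or angle between any of can, jar, bowl, lid, spray, mug's own z axis and vertical above 0.6 rad).
Of brush0, brush1, brush2 only 2 to 3 are there at a start; the rules pass over those that are not, and their reading is None.
At some moment in a run one of brush0, brush1, brush2 may be knocked a few centimetres aside while the robot is not near it.
It also fails if it takes over 210 s, if anything falls off the work surface, if the arm or the gripper's body presses on something with over 40 N, if the wrist force passes 120 N, or if a joint passes its speed limit or range.

### The arm

A 6-joint arm with a two-finger parallel gripper is mounted at the origin on the work surface. World frame = base frame: x ahead of the robot, y to its left, z up, the work surface at z = 0. Lengths are in mm, angles in rad, forces in N, time in s.
With the tool pointing down it reaches from about 275 to 1000 mm from the base axis. Payload 8.4 kg.
Tool frame: the origin (TCP) lies between the finger pads; the fingertips stand 8 mm ahead of it and the grasp point (between the pads) lies 11 mm behind it (tcp_to_tips is the distance from the TCP to the fingertips, in mm); z points along the fingers, y is the line along which they close (so a half turn about z gives the same grasp; the last joint's range is limited). The gripper opens to 85 mm and grips with 20 to 120 N. Pads are 22 mm wide; open, the fingers measure 114 mm over their backs; the gripper's body (76 mm by 85 mm) begins 54 mm behind the grasp point. The pads swing forward as they close: fully open they stand 13 mm farther back than shut.
Start: joints at [-1.266, 0.353, 1.633, -0, 1.155, -0.002], TCP at [188.755, -595.818, 239.281] pointing down, gripper open.
Joint ranges: [-2.63, 2.63], [-0.92, 2.1], [0.06, 2.66], [-1.3, 4.44], [0, 2.69], [-3.02, 3.02]. Speed limits (rad/s): [2.22, 2.22, 2.79, 3.14, 3.14, 3.14].

### API

Orientations are given as [roll, pitch, yaw] about the fixed x, y, z axes, in that order (R = Rz(yaw) Ry(pitch) Rx(roll)).
In Python, from rig import * gives the robot as it stands.
- The arm moves only by the tool step_arm, never from a script. Its argument "motion" is a list of rows, each an object with "claw": the finger opening in mm, from 0 to 85.4; "delta_pos": the shift along the tool's x, y, z in mm, a list of three; "turn": the turn about the tool's z in rad. In form: [{"claw": claw, "delta_pos": [dx, dy, dz], "turn": turn}, ...]. A call has 1 to 8 rows; each row shifts and turns the commanded pose from where the row before left it, along the tool's axes as they then stand; what a row does not reach is not made up. A row lasts 1/12 s, in which the tool goes at most 41.7 mm and 7.16 degrees, less where a joint would pass 70% of its speed; a pose out of reach is approached as far as the arm can. A call is refused whole if a number of a shift passes 41.7 or a number of a turn 0.125, either way. A call with a gripper value outside its range is refused whole. The fingers move at their own pace and stop on an object; "force" is the grip in N (left out, the last holds). Time passes only in rows, so rows that do not move let the fingers close. It gives the time, the measured TCP pose, the force, the opening and the grip force at its end, in the units of the state.
- sense(): the state, without advancing time (a new reading comes with each control period).
- grab_frame(name): name is "scene" or "side" or "wrist"; returns a dict with "img" (420x560x3 uint8, red, green, blue), "vertical_fov" (degrees; the focal length in pixels is half the picture's height over the tangent of half this angle, whatever the lens; pixels are square), "cx", "cy" (the principal point, pixels), "R" (3x3) and "t" (3): a world point X has camera coordinates R X + t. Camera axes: x right, y down, z forward; pixel columns grow to the right and rows downward; lengths in mm; the calibration is good to about 2 mm. A picture is of the moment at which its call begins. There is no depth.
- sign_off(): hands the job in; it is judged then, once.
The state is a dict: "clock": time; "qpos": joint angles; "qvel": joint speeds; "joint_efforts": joint torques, N m; "eef_pos": TCP position; "tcp_rot": TCP orientation; "contact_force": force on the tool from outside, world axes, zero at the start; "wrist_torque": the same for the moment, N m; "opening": opening from 0.0 (shut) to 1.0 (fully open); "grasp_force": force on a finger pad.
Only numpy, scipy, OpenCV 4.12 (cv2) and the standard library are available. Lean on these libraries where they do the work, as an engineer would, in place of code of your own. Each camera call takes 0.05 s, during which the arm holds its last target. There are 200 camera calls.

## Working session

There is one attempt and no reset: what is moved stays moved. The work goes in short steps, Python scripts to look and compute and a tool call to move; the robot and the scene stay as the last step left them, time stands still between calls to the robot, and variables do not carry over. Pictures are saved under pics/ and viewed, at most 14 in all, crops included, and the job is handed in when it is done.

Besides the shell and the picture viewer there is one more tool, called after "Emit:" by a JSON object that holds its "op" and its "data". step_arm: Moves the arm, as the interface text tells. Its arguments: {"type":"object","properties":{"motion":{"type":"array","items":{"type":"object","properties":{"claw":{"type":"number"},"delta_pos":{"type":"array","items":{"type":"number"}},"turn":{"type":"number"}}}},"force":{"type":"number"}},"required":["motion"]}

```bash
ls; mkdir -p pics; python3 - <<'E'
from rig import *
import cv2,numpy as np
print(sense())
for n in ["scene","side"]:
    f=grab_frame(n); cv2.imwrite(f"pics/{n}0.png",cv2.cvtColor(f["img"],cv2.COLOR_RGB2BGR))
    print(n,{k:f[k] for k in f if k!="img"})
    np.savez(f"pics/{n}0.npz",**f)
E
```

```text
pics
{'clock': 0.0, 'qpos': array([-1.26634583e+00,  3.53677218e-01,  1.63416283e+00,  1.38706480e-05,
        1.15515811e+00, -2.39856097e-03]), 'qvel': array([ 0.00059681, -0.00046385, -0.00154325,  0.00133937,  0.00214633,
        0.00013575]), 'joint_efforts': array([-6.84583320e-04, -6.05260348e+01, -3.42070949e+01, -4.70024600e-05,
        9.19270824e-03, -1.44426231e-06]), 'eef_pos': array([ 188.64939511, -595.35679084,  238.53122614]), 'tcp_rot': array([-3.14018719e+00, -1.60529361e-05,  3.06843442e-01]), 'contact_force': array([-0.45449958, -0.28591448,  0.14820777]), 'wrist_torque': array([-0.03214528, -0.0112537 , -0.04579961]), 'grasp_force': 0.0, 'opening': 0.99926306518784}
scene {'vertical_fov': 56.826665593565565, 'cx': 272.86747538148785, 'cy': 201.22178298877213, 'R': array([[ 0.6416225 ,  0.76672936,  0.02113402],
       [ 0.4965037 , -0.39417217, -0.77337725],
       [-0.58464061,  0.50670937, -0.6335937 ]]), 't': array([-320.65016425, -236.379756  , 1681.84542623])}
side {'vertical_fov': 48.077291889918456, 'cx': 274.22912786233957, 'cy': 211.1595400480026, 'R': array([[-0.75651681, -0.6539308 , -0.00753797],
       [-0.41411078,  0.48793225, -0.76839728],
       [ 0.50615667, -0.57818391, -0.63992874]]), 't': array([ 392.05213909,  311.98009238, 1366.39314508])}
```

View pics/scene0.png

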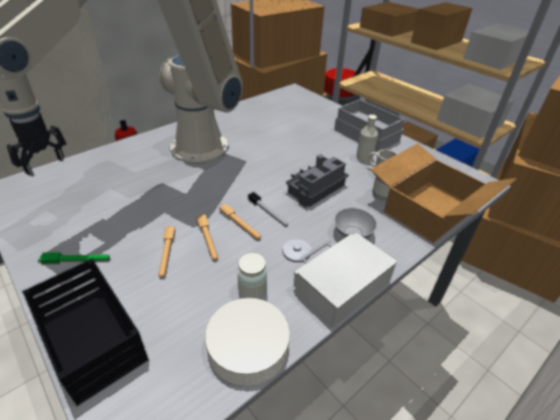

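View pics/side0.png

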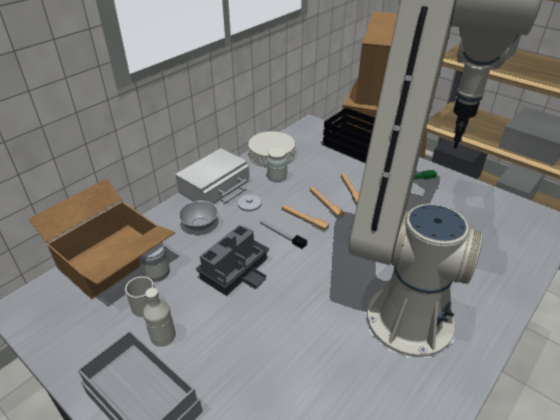

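Scene view: three orange brushes (heads at about (168,232), (204,222), (226,210)), a green look-alike at (75,257) that is excluded, the rod with its head at (253,198) and tip at (286,222), and the housing at (317,180). Lid is at (296,249), jar (252,277), bowl (355,228).

```bash
cat > h.py <<'E'
import numpy as np,cv2
from rig import *
def K(f):
    F=210/np.tan(np.radians(f["vertical_fov"])/2); return np.array([[F,0,f["cx"]],[0,F,f["cy"]],[0,0,1]])
def px2w(f,uv,z):
    R=np.array(f["R"]);t=np.array(f["t"]);d=R.T@np.linalg.inv(K(f))@[uv[0],uv[1],1];c=-R.T@t
    return c+d*(z-c[2])/d[2]
def w2px(f,X):
    p=K(f)@(np.array(f["R"])@np.array(X,float)+np.array(f["t"])); return p[:2]/p[2]
def tri(fs,uvs):
    P=[K(f)@np.c_[f["R"],f["t"]] for f in fs]
    X=cv2.triangulatePoints(P[0],P[1],np.array(uvs[0],float),np.array(uvs[1],float))[:,0];return X[:3]/X[3]
def shot(n,name,scale=1,crop=None):
    f=grab_frame(n);np.savez(f"pics/{name}.npz",**f);im=cv2.cvtColor(f["img"],cv2.COLOR_RGB2BGR)
    cv2.imwrite(f"pics/{name}.png",im if crop is None else cv2.resize(im[crop[1]:crop[3],crop[0]:crop[2]],None,fx=scale,fy=scale,interpolation=cv2.INTER_CUBIC));return f
E
python3 - <<'E'
from h import *
s=dict(np.load("pics/scene0.npz"));d=dict(np.load("pics/side0.npz"))
np.set_printoptions(precision=0,suppress=True)
for n,uv,z in [("b0h",(169,230),24),("b0f",(165,274),10),("b1h",(203,219),24),("b1f",(214,257),10),("b2h",(223,207),24),("b2f",(259,237),10),("rodh",(250,195),24),("rodt",(287,224),8),("grn",(42,258),20),("lid",(296,249),10),("jartop",(252,262),120),("bowl",(355,225),55)]: print(n,px2w(s,uv,z))
for n,uv,z in [("rodh",(304,242),24),("rodt",(262,221),8),("b2h",(325,226),24),("b2f",(284,207),10),("b1h",(340,211),24),("b1f",(312,189),10),("b0f",(344,176),10),("lid",(249,203),10),("spray",(162,340),0),("spout",(262,281),24)]: print("side",n,px2w(d,uv,z))
cs=[cv2.resize(dict(i)["img"][b[1]:b[3],b[0]:b[2]][:,:,::-1],(400,400),interpolation=cv2.INTER_CUBIC) for i,b in ((s,(267,130,367,230)),(d,(180,205,280,305)))]
cv2.imwrite("pics/ins.png",np.hstack(cs))
E
```

```text
b0h [ 412. -361.   24.]
b0f [ 555. -453.   10.]
b1h [ 435. -248.   24.]
b1f [ 588. -307.   10.]
b2h [ 425. -162.   24.]
b2f [ 606. -147.   10.]
rodh [430. -49.  24.]
rodt [615. -35.   8.]
grn [ 283. -708.   20.]
lid [720. -90.  10.]
jartop [ 755. -288.  120.]
bowl [790.  96.  55.]
side rodh [417. -36.  24.]
side rodt [609. -38.   8.]
side b2h [ 411. -147.   24.]
side b2f [ 598. -148.   10.]
side b1h [ 418. -248.   24.]
side b1f [ 586. -303.   10.]
side b0f [ 540. -455.   10.]
side lid [713. -81.  10.]
side spray [489. 514.   0.]
side spout [408. 185.  24.]
```

View pics/ins.png

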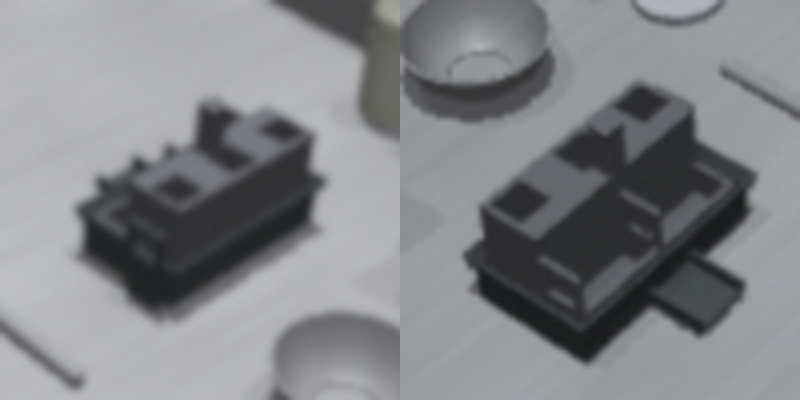

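```bash
python3 - <<'E'
from h import *
s=dict(np.load("pics/scene0.npz"));d=dict(np.load("pics/side0.npz"))
np.set_printoptions(precision=1,suppress=True)
A=lambda p:(267+p[0]/4,130+p[1]/4);B=lambda p:(180+p[0]/4,205+p[1]/4)
for n,a,b in [("c-y",(178,190),(240,103)),("c+y",(283,128),(120,202)),("post",(210,102),(208,126)),("rim-y far",(170,272),(355,178)),("rim+y far",(328,182),(67,256))]:
    print(n,tri((s,d),(A(a),B(b))))
E
```

```text
c-y [559.7 120.9  99. ]
c+y [550.8 262.3 100.8]
post [523.8 189.8 144.2]
rim-y far [527.3  81.3   8.7]
rim+y far [585.2 295.1  44.5]
```

Emit:
{"op": "step_arm", "data": {"motion": [{"claw": 85,"delta_pos": [23.5,-27.3,-6]},{"claw": 85,"delta_pos": [23.5,-27.3,-6]},{"claw": 85,"delta_pos": [23.5,-27.3,-6]},{"claw": 85,"delta_pos": [23.5,-27.3,-6]},{"claw": 85,"delta_pos": [23.5,-27.3,-6]},{"claw": 85,"delta_pos": [23.5,-27.3,-6]},{"claw": 85,"delta_pos": [23.5,-27.3,-6]},{"claw": 85,"delta_pos": [23.5,-27.3,-6]}]}}

```text
schema error: expected keys claw, delta_pos, turn
```

Emit:
{"op": "step_arm", "data": {"motion": [{"claw": 85,"delta_pos": [23.5,-27.3,-6]},{"claw": 85,"delta_pos": [23.5,-27.3,-6]},{"claw": 85,"delta_pos": [23.5,-27.3,-6]},{"claw": 85,"delta_pos": [23.5,-27.3,-6]},{"claw": 85,"delta_pos": [23.5,-27.3,-6]},{"claw": 85,"delta_pos": [23.5,-27.3,-6]},{"claw": 85,"delta_pos": [23.5,-27.3,-6]},{"claw": 85,"delta_pos": [23.5,-27.3,-6]}]}}

```text
schema error: expected keys claw, delta_pos, turn
```

```bash
python3 - <<'E'
from h import *
np.set_printoptions(precision=3,suppress=True)
f=shot("wrist","w0");s=sense()
print(s["eef_pos"],s["tcp_rot"],s["qpos"],f["vertical_fov"],f["cx"],f["cy"]);print("cam",-f["R"].T@f["t"],"axis",f["R"][2])
E
```

```text
[ 188.64  -595.493  238.751] [-3.141  0.     0.307] [-1.266  0.353  1.634 -0.     1.155 -0.002] 58.942412685633464 268.37346542172475 209.57839356853776
cam [ 258.444 -572.392  372.339] axis [-0.275 -0.086 -0.958]
```

View pics/w0.png

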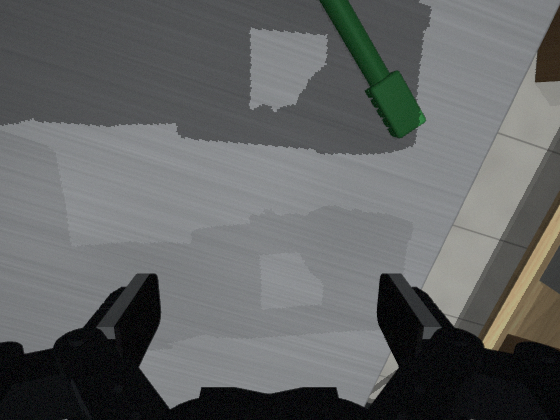

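The wrist view shows only the green look-alike (about (385,100)), which is not wanted. The move calls were refused for a missing "turn", so I repeat them with it.

Emit:
{"op": "step_arm", "data": {"motion": [{"claw": 85,"delta_pos": [23.5,-27.3,-6],"turn": 0},{"claw": 85,"delta_pos": [23.5,-27.3,-6],"turn": 0},{"claw": 85,"delta_pos": [23.5,-27.3,-6],"turn": 0},{"claw": 85,"delta_pos": [23.5,-27.3,-6],"turn": 0},{"claw": 85,"delta_pos": [23.5,-27.3,-6],"turn": 0},{"claw": 85,"delta_pos": [23.5,-27.3,-6],"turn": 0},{"claw": 85,"delta_pos": [23.5,-27.3,-6],"turn": 0},{"claw": 85,"delta_pos": [23.5,-27.3,-6],"turn": 0}]}}

```text
clock: 0.82
eef_pos: [302.2, -329.1, 287.4]
tcp_rot: [-3.141, -0.0, 0.306]
contact_force: [0.2, 1.0, 0.8]
opening: 0.997
grasp_force: 0.0
```

Emit:
{"op": "step_arm", "data": {"motion": [{"claw": 85,"delta_pos": [23.5,-27.3,-6],"turn": 0},{"claw": 85,"delta_pos": [23.5,-27.3,-6],"turn": 0},{"claw": 85,"delta_pos": [23.5,-27.3,-6],"turn": 0},{"claw": 85,"delta_pos": [23.5,-27.3,-6],"turn": 0},{"claw": 85,"delta_pos": [23.5,-27.3,-6],"turn": 0},{"claw": 85,"delta_pos": [23.5,-27.3,-6],"turn": 0},{"claw": 85,"delta_pos": [23.5,-27.3,-6],"turn": 0},{"claw": 85,"delta_pos": [23.5,-27.3,-6],"turn": 0}]}}

```text
clock: 1.48
eef_pos: [415.4, -64.1, 335.7]
tcp_rot: [3.141, -0.0, 0.307]
contact_force: [0.4, -1.3, 0.4]
opening: 0.994
grasp_force: 0.0
```

Emit:
{"op": "step_arm", "data": {"motion": [{"claw": 85,"delta_pos": [21,-27.3,-6],"turn": 0.03},{"claw": 85,"delta_pos": [21,-27.3,-6],"turn": 0.03},{"claw": 85,"delta_pos": [20,-27.3,-6],"turn": 0.03},{"claw": 85,"delta_pos": [18,-27.3,-6],"turn": 0.03},{"claw": 85,"delta_pos": [16,-27.3,-6],"turn": 0.03},{"claw": 85,"delta_pos": [14,-27.3,-6],"turn": 0.03},{"claw": 85,"delta_pos": [10,-20,-6],"turn": 0.03},{"claw": 85,"delta_pos": [0,0,0],"turn": 0.03}]}}

```text
clock: 2.15
eef_pos: [493.1, 144.1, 378.0]
tcp_rot: [-3.14, -0.001, 0.068]
contact_force: [-0.9, 0.4, -0.3]
opening: 0.993
grasp_force: 0.0
```

```bash
python3 - <<'E'
from h import *
np.set_printoptions(precision=3,suppress=True)
f=shot("wrist","w1");s=sense()
print(s["clock"],s["eef_pos"],s["tcp_rot"],s["qpos"]);print("cam",-f["R"].T@f["t"],"axis",f["R"][2])
E
```

```text
2.2 [492.381 142.442 377.367] [-3.141 -0.     0.066] [0.278 0.066 1.691 0.    1.385 1.783]
cam [566.004 149.816 511.789] axis [-0.286 -0.018 -0.958]
```

View pics/w1.png

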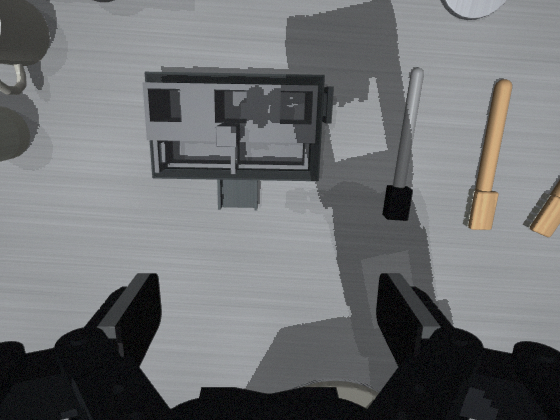

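```bash
python3 - <<'E'
from h import *
np.set_printoptions(precision=1,suppress=True)
f=dict(np.load("pics/w1.npz"))
for n,uv,z in [("rimTL",(145,72),52),("rimTR",(325,75),52),("rimBL",(151,180),52),("rimBR",(321,181),52),("post",(226,136),148),("cup-y",(298,103),102),("cup+y",(164,105),102),("lidctr",(475,5),10),("spout",(238,209),24),("rodt",(417,68),8),("rodhB",(396,219),24),("rodhT",(400,187),24),("b2f",(503,81),10),("b2h",(481,228),24),("b1h",(544,233),24)]: print(n,px2w(f,uv,z))
im=f["img"][50:240,130:430][:,:,::-1];cv2.imwrite("pics/w1c.png",cv2.resize(im,None,fx=2.6,fy=2.6,interpolation=cv2.INTER_CUBIC))
E
```

```text
rimTL [585.7 295.7  52. ]
rimTR [596.5  86.5  52. ]
rimBL [457.6 291.7  52. ]
rimBR [470.8  77.6  52. ]
post [528.5 188.9 148. ]
cup-y [563.4 118.8 102. ]
cup+y [551.8 260.6 102. ]
lidctr [690.7 -91.4  10. ]
spout [418.4 182.4  24. ]
rodt [615.5 -35.1   8. ]
rodhB [418.7 -35.8  24. ]
rodhT [464.  -33.7  24. ]
b2f [ 607.3 -146.7   10. ]
b2h [ 413.7 -155.7   24. ]
b1h [ 412.3 -245.    24. ]
```

View pics/w1c.png

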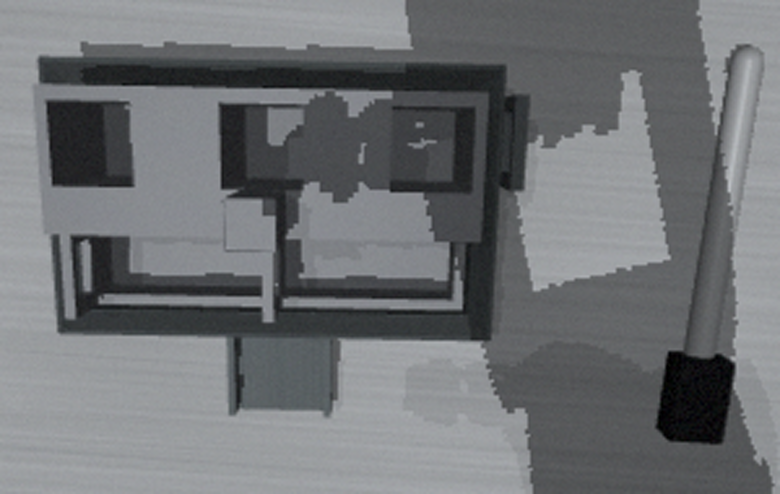

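The crop confirms the layout: post top at (226,136), spout at (238,209), lug at (327,103), three cups on the far side from the spout. Going for the post.

Emit:
{"op": "step_arm", "data": {"motion": [{"claw": 85,"delta_pos": [19.5,-22,15],"turn": 0},{"claw": 85,"delta_pos": [19.5,-22,15],"turn": 0},{"claw": 85,"delta_pos": [0,0,37],"turn": 0},{"claw": 85,"delta_pos": [0,0,37],"turn": 0},{"claw": 85,"delta_pos": [0,0,37],"turn": 0},{"claw": 85,"delta_pos": [0,0,37],"turn": 0},{"claw": 60,"delta_pos": [0,0,37],"turn": 0},{"claw": 60,"delta_pos": [0,0,0],"turn": 0}]}}

```text
clock: 2.87
eef_pos: [523.2, 184.8, 155.6]
tcp_rot: [3.138, 0.011, 0.067]
contact_force: [-1.7, -0.6, 0.0]
opening: 0.744
grasp_force: 0.0
```

```bash
python3 - <<'E'
from h import *
np.set_printoptions(precision=3,suppress=True)
f=shot("wrist","w2",3,(180,200,400,400));s=sense()
print(s["clock"],s["eef_pos"],s["tcp_rot"],s["opening"])
E
```

```text
2.9167 [525.    185.535 159.161] [3.139 0.008 0.067] 0.704264464318169
```

View pics/w2.png

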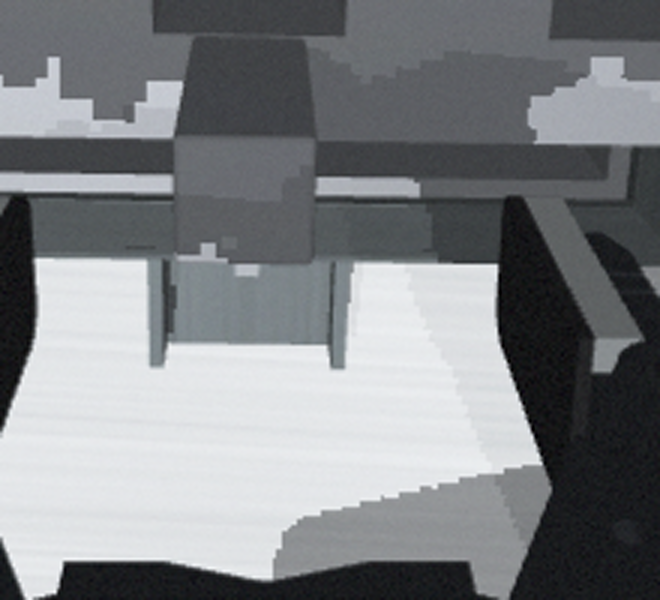

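```bash
python3 - <<'E'
from h import *
np.set_printoptions(precision=1,suppress=True)
f=dict(np.load("pics/w2.npz"));print(px2w(f,(180+245/3,200+198/3),148),sense()["eef_pos"])
E
```

```text
[529.1 189.  148. ] [525.  185.5 159.2]
```

Emit:
{"op": "step_arm", "data": {"motion": [{"claw": 60,"delta_pos": [0,0,22],"turn": 0},{"claw": 60,"delta_pos": [0,0,20],"turn": 0},{"claw": 40,"delta_pos": [0,0,0],"turn": 0},{"claw": 10,"delta_pos": [0,0,0],"turn": 0},{"claw": 10,"delta_pos": [0,0,0],"turn": 0},{"claw": 10,"delta_pos": [0,0,0],"turn": 0}], "force": 100}}

```text
clock: 3.42
eef_pos: [529.3, 187.5, 122.7]
tcp_rot: [-3.141, -0.003, 0.067]
contact_force: [-0.7, 0.5, 8.1]
opening: 0.219
grasp_force: 97.7
```

Emit:
{"op": "step_arm", "data": {"motion": [{"claw": 10,"delta_pos": [0,0,-8],"turn": 0},{"claw": 10,"delta_pos": [0,0,-20],"turn": 0},{"claw": 10,"delta_pos": [0,0,-25],"turn": 0},{"claw": 10,"delta_pos": [0,0,-25],"turn": 0},{"claw": 10,"delta_pos": [0,0,-25],"turn": 0},{"claw": 10,"delta_pos": [0,0,-12],"turn": 0},{"claw": 10,"delta_pos": [0,0,0],"turn": -0.05},{"claw": 10,"delta_pos": [0,0,0],"turn": -0.0916}]}}

```text
clock: 4.08
eef_pos: [527.9, 187.0, 236.6]
tcp_rot: [-3.141, -0.002, 0.21]
contact_force: [-0.3, 0.3, -6.1]
opening: 0.218
grasp_force: 98.7
```

Emit:
{"op": "step_arm", "data": {"motion": [{"claw": 10,"delta_pos": [0,0,0],"turn": -0.12},{"claw": 10,"delta_pos": [0,0,0],"turn": -0.12},{"claw": 10,"delta_pos": [0,0,0],"turn": -0.12},{"claw": 10,"delta_pos": [0,0,0],"turn": -0.12},{"claw": 10,"delta_pos": [0,0,0],"turn": -0.12},{"claw": 10,"delta_pos": [0,0,0],"turn": -0.12},{"claw": 10,"delta_pos": [0,0,0],"turn": -0.12},{"claw": 10,"delta_pos": [0,0,0],"turn": -0.12}]}}

```text
clock: 4.75
eef_pos: [527.2, 186.7, 235.0]
tcp_rot: [-3.141, 0.001, 1.174]
contact_force: [-0.4, 0.8, -5.3]
opening: 0.22
grasp_force: 98.6
```

Emit:
{"op": "step_arm", "data": {"motion": [{"claw": 10,"delta_pos": [0,0,0],"turn": -0.12},{"claw": 10,"delta_pos": [0,0,0],"turn": -0.12},{"claw": 10,"delta_pos": [0,0,0],"turn": -0.12},{"claw": 10,"delta_pos": [0,0,0],"turn": -0.12},{"claw": 10,"delta_pos": [0,0,0],"turn": -0.12},{"claw": 10,"delta_pos": [0,0,0],"turn": -0.12},{"claw": 10,"delta_pos": [0,0,0],"turn": -0.12},{"claw": 10,"delta_pos": [0,0,0],"turn": -0.12}]}}

```text
clock: 5.42
eef_pos: [527.2, 186.7, 235.0]
tcp_rot: [-3.14, -0.0, 2.134]
contact_force: [0.1, -0.4, -5.0]
opening: 0.219
grasp_force: 98.6
```

Emit:
{"op": "step_arm", "data": {"motion": [{"claw": 10,"delta_pos": [0,0,0],"turn": -0.12},{"claw": 10,"delta_pos": [0,0,0],"turn": -0.12},{"claw": 10,"delta_pos": [0,0,0],"turn": -0.12},{"claw": 10,"delta_pos": [0,0,0],"turn": -0.12},{"claw": 10,"delta_pos": [0,0,0],"turn": -0.12},{"claw": 10,"delta_pos": [0,0,0],"turn": -0.12},{"claw": 10,"delta_pos": [0,0,0],"turn": -0.12},{"claw": 10,"delta_pos": [0,0,0],"turn": -0.12}]}}

```text
clock: 6.08
eef_pos: [527.2, 186.7, 235.0]
tcp_rot: [-3.141, -0.001, 3.094]
contact_force: [-0.1, 0.6, -5.8]
opening: 0.215
grasp_force: 98.6
```

Emit:
{"op": "step_arm", "data": {"motion": [{"claw": 10,"delta_pos": [0,0,0],"turn": -0.08},{"claw": 10,"delta_pos": [0,0,0],"turn": -0.04},{"claw": 10,"delta_pos": [0,0,0],"turn": 0},{"claw": 10,"delta_pos": [0,0,0],"turn": 0}]}}

```text
clock: 6.42
eef_pos: [527.4, 186.8, 235.1]
tcp_rot: [-3.141, -0.001, -3.076]
contact_force: [-0.5, -0.2, -6.0]
opening: 0.216
grasp_force: 98.6
```

```bash
python3 - <<'E'
from h import *
np.set_printoptions(precision=3,suppress=True)
f=shot("wrist","w3");s=sense()
print(s["clock"],s["eef_pos"],s["tcp_rot"],s["qpos"],s["grasp_force"],s["contact_force"])
E
```

```text
6.4667 [527.504 186.813 235.152] [-3.141 -0.001 -3.076] [ 0.338  0.256  1.779 -0.     1.107 -1.298] 98.56971502304077 [ 0.315  0.19  -5.228]
```

View pics/w3.png

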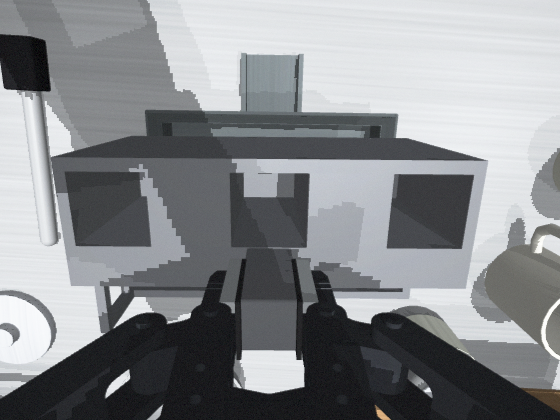

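```bash
python3 - <<'E'
from h import *
np.set_printoptions(precision=1,suppress=True)
f=dict(np.load("pics/w3.npz"))
for n,uv,z in [("rim -y",(146,112),52),("rim+y",(397,115),52),("spoutL",(241,54),24),("spoutR",(303,54),24),("cupc-y",(108,209.5),215),("cup0",(270,210.5),215),("cup+y",(431,211.5),215),("cL",(62,160),215),("cR",(487,160),215)]: print(n,px2w(f,uv,z))
E
```

```text
rim -y [471.8  82.9  52. ]
rim+y [460.8 290.   52. ]
spoutL [419.6 157.1  24. ]
spoutR [416.1 210.3  24. ]
cupc-y [504.5 116.7 215. ]
cup0 [500.4 186.7 215. ]
cup+y [496.4 256.3 215. ]
cL [484.1  98.9 215. ]
cR [472.7 275.3 215. ]
```

Emit:
{"op": "step_arm", "data": {"motion": [{"claw": 10,"delta_pos": [-1.6,1.4,15],"turn": 0},{"claw": 10,"delta_pos": [0,0,25],"turn": 0},{"claw": 10,"delta_pos": [0,0,20],"turn": 0},{"claw": 10,"delta_pos": [0,0,15],"turn": 0},{"claw": 10,"delta_pos": [0,0,10],"turn": 0},{"claw": 10,"delta_pos": [0,0,10],"turn": 0},{"claw": 10,"delta_pos": [0,0,8],"turn": 0},{"claw": 10,"delta_pos": [0,0,0],"turn": 0}]}}

```text
clock: 7.13
eef_pos: [528.7, 188.2, 131.0]
tcp_rot: [-3.141, -0.002, -3.075]
contact_force: [-1.1, 0.4, -5.3]
opening: 0.223
grasp_force: 98.4
```

Emit:
{"op": "step_arm", "data": {"motion": [{"claw": 10,"delta_pos": [0,0,5],"turn": 0},{"claw": 10,"delta_pos": [0,0,4],"turn": 0},{"claw": 10,"delta_pos": [0,0,2],"turn": 0},{"claw": 10,"delta_pos": [0,0,0],"turn": 0}]}}

```text
clock: 7.47
eef_pos: [530.0, 188.5, 122.8]
tcp_rot: [3.141, 0.001, -3.075]
contact_force: [-2.9, -2.6, 7.1]
opening: 0.218
grasp_force: 100.2
```

Emit:
{"op": "step_arm", "data": {"motion": [{"claw": 10,"delta_pos": [0,0,2],"turn": 0},{"claw": 60,"delta_pos": [0,0,0],"turn": 0},{"claw": 60,"delta_pos": [0,0,0],"turn": 0},{"claw": 60,"delta_pos": [0,0,0],"turn": 0},{"claw": 60,"delta_pos": [0,0,0],"turn": 0}]}}

```text
clock: 7.88
eef_pos: [529.9, 188.7, 119.7]
tcp_rot: [3.141, 0.001, -3.075]
contact_force: [0.4, -0.4, -0.7]
opening: 0.705
grasp_force: 0.0
```

Emit:
{"op": "step_arm", "data": {"motion": [{"claw": 60,"delta_pos": [0,0,-30],"turn": 0},{"claw": 60,"delta_pos": [0,0,-40],"turn": 0},{"claw": 85,"delta_pos": [0,0,-40],"turn": 0},{"claw": 85,"delta_pos": [0,0,-40],"turn": 0},{"claw": 85,"delta_pos": [0,0,-40],"turn": 0},{"claw": 85,"delta_pos": [0,0,-20],"turn": 0},{"claw": 85,"delta_pos": [0,0,0],"turn": 0},{"claw": 85,"delta_pos": [0,0,0],"turn": 0}]}}

```text
clock: 8.55
eef_pos: [529.9, 188.7, 330.5]
tcp_rot: [3.141, 0.003, -3.075]
contact_force: [-1.5, -0.3, -0.5]
opening: 0.995
grasp_force: 0.0
```

```bash
python3 - <<'E'
from h import *
np.set_printoptions(precision=3,suppress=True)
f=shot("wrist","w4");s=sense()
print(s["clock"],s["eef_pos"],s["tcp_rot"],s["qpos"])
E
```

```text
8.6 [529.142 188.408 328.855] [-3.142 -0.    -3.075] [ 0.339  0.179  1.664 -0.     1.298 -1.298]
```

View pics/w4.png

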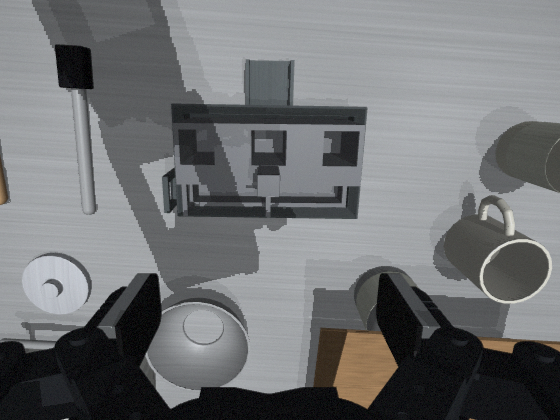

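```bash
python3 - <<'E'
from h import *
np.set_printoptions(precision=1,suppress=True)
f=dict(np.load("pics/w4.npz"))
for n,uv,z in [("rim -y-x",(172,104),52),("rim+y-x",(367,108),52),("rim -y+x",(177,217),52),("rim +y+x",(358,218),52),("post",(269,181),148),("cup-y",(198,146),102),("cup+y",(341,147),102),("spout",(270,60),24),("lugtopoutx-",(165,171),81),("lugtop+x",(165,210),81),("rodheadB",(73,46),24),("rodheadF",(76,88),24),("rodtip",(89,213),8)]: print(n,px2w(f,uv,z))
E
```

```text
rim -y-x [470.7  82.9  52. ]
rim+y-x [461.1 291.   52. ]
rim -y+x [597.5  87.5  52. ]
rim +y+x [584.8 298.3  52. ]
post [526.2 190.  148. ]
cup-y [506.4 120.  102. ]
cup+y [498.3 258.2 102. ]
spout [417.8 184.2  24. ]
lugtopoutx- [537.6  82.1  81. ]
lugtop+x [580.4  81.5  81. ]
rodheadB [417.8 -31.2  24. ]
rodheadF [461.5 -31.6  24. ]
rodtip [614.6 -35.8   8. ]
```

The insert sits level in the housing with its cups toward the spout (cups at (198,146)…(341,147), spout (270,75)). The rod's head is at (74,66) and its tip at (89,213). Next is the rod.

Emit:
{"op": "step_arm", "data": {"motion": [{"claw": 85,"delta_pos": [12.8,-26.8,12],"turn": 0},{"claw": 85,"delta_pos": [12.8,-26.8,12],"turn": 0},{"claw": 85,"delta_pos": [12.8,-26.8,12],"turn": 0},{"claw": 85,"delta_pos": [12.8,-26.8,12],"turn": 0},{"claw": 85,"delta_pos": [12.8,-26.8,12],"turn": 0},{"claw": 85,"delta_pos": [12.8,-26.8,12],"turn": 0},{"claw": 85,"delta_pos": [12.8,-26.8,12],"turn": 0},{"claw": 85,"delta_pos": [12.8,-26.8,12],"turn": 0}]}}

```text
clock: 9.27
eef_pos: [439.4, -33.3, 231.0]
tcp_rot: [3.141, -0.003, -3.074]
contact_force: [0.9, -0.8, 0.9]
opening: 1.0
grasp_force: 0.0
```

Emit:
{"op": "step_arm", "data": {"motion": [{"claw": 85,"delta_pos": [0,0,0],"turn": 0.12},{"claw": 85,"delta_pos": [0,0,0],"turn": 0.12},{"claw": 85,"delta_pos": [0,0,0],"turn": 0.12},{"claw": 85,"delta_pos": [0,0,0],"turn": 0.12},{"claw": 85,"delta_pos": [0,0,0],"turn": 0.12},{"claw": 85,"delta_pos": [0,0,0],"turn": 0.12},{"claw": 85,"delta_pos": [0,0,0],"turn": 0.12},{"claw": 85,"delta_pos": [0,0,0],"turn": 0.12}]}}

```text
clock: 9.93
eef_pos: [440.2, -32.2, 231.4]
tcp_rot: [-3.139, -0.002, 2.242]
contact_force: [-0.1, -0.4, 0.9]
opening: 0.993
grasp_force: 0.0
```

Emit:
{"op": "step_arm", "data": {"motion": [{"claw": 85,"delta_pos": [0,0,0],"turn": 0.12},{"claw": 85,"delta_pos": [0,0,0],"turn": 0.12},{"claw": 85,"delta_pos": [0,0,0],"turn": 0.12},{"claw": 85,"delta_pos": [0,0,0],"turn": 0.12},{"claw": 85,"delta_pos": [0,0,0],"turn": 0.12},{"claw": 85,"delta_pos": [0,0,0],"turn": 0.12},{"claw": 85,"delta_pos": [0,0,0],"turn": 0.12},{"claw": 85,"delta_pos": [0,0,0],"turn": 0.12}]}}

```text
clock: 10.6
eef_pos: [440.1, -32.2, 231.4]
tcp_rot: [-3.138, 0.001, 1.283]
contact_force: [-0.6, -0.1, 0.3]
opening: 0.996
grasp_force: 0.0
```

Emit:
{"op": "step_arm", "data": {"motion": [{"claw": 85,"delta_pos": [0,0,0],"turn": 0.12},{"claw": 85,"delta_pos": [0,0,0],"turn": 0.12},{"claw": 85,"delta_pos": [0,0,0],"turn": 0.12},{"claw": 85,"delta_pos": [0,0,0],"turn": 0.12},{"claw": 85,"delta_pos": [0,0,0],"turn": 0.12},{"claw": 85,"delta_pos": [0,0,0],"turn": 0.12},{"claw": 85,"delta_pos": [0,0,0],"turn": 0.12},{"claw": 85,"delta_pos": [0,0,0],"turn": 0.12}]}}

```text
clock: 11.27
eef_pos: [440.1, -32.2, 231.4]
tcp_rot: [-3.14, 0.003, 0.323]
contact_force: [-0.4, 0.4, -0.1]
opening: 0.992
grasp_force: 0.0
```

Emit:
{"op": "step_arm", "data": {"motion": [{"claw": 85,"delta_pos": [0,0,0],"turn": 0.12},{"claw": 85,"delta_pos": [0,0,0],"turn": 0.12},{"claw": 85,"delta_pos": [0,0,0],"turn": 0.088},{"claw": 85,"delta_pos": [0,0,0],"turn": 0},{"claw": 85,"delta_pos": [0,0,0],"turn": 0}]}}

```text
clock: 11.68
eef_pos: [440.5, -32.2, 231.9]
tcp_rot: [-3.141, 0.003, 0.003]
contact_force: [-0.7, -0.0, -0.2]
opening: 0.995
grasp_force: 0.0
```

```bash
python3 - <<'E'
from h import *
np.set_printoptions(precision=3,suppress=True)
f=shot("wrist","w5");s=sense()
print(s["clock"],s["eef_pos"],s["tcp_rot"],s["qpos"])
E
```

```text
11.7333 [440.709 -32.246 232.204] [-3.141  0.002  0.004] [-0.076  0.072  2.012  0.     1.059  1.491]
```

View pics/w5.png

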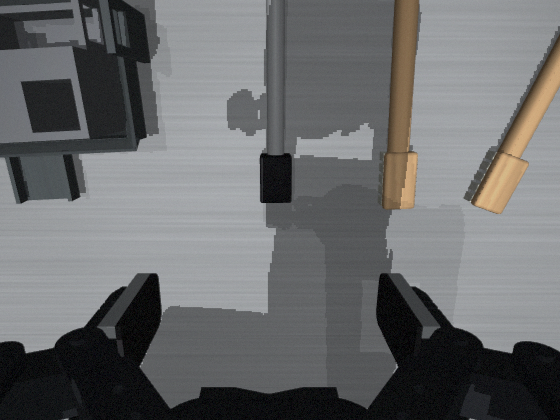

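```bash
python3 - <<'E'
from h import *
np.set_printoptions(precision=1,suppress=True)
f=dict(np.load("pics/w5.npz"))
for n,uv,z in [("headF",(275.5,153),24),("headB",(276,203),20),("shaftfar",(278,3),12),("shaftnear",(276,145),12),("b2hF",(401,152),24),("b2hB",(399,209),20),("b2far",(407,3),14),("b1hF",(514,158),24),("b1hB",(488,210),20)]: print(n,px2w(f,uv,z))
E
```

```text
headF [464.7 -37.6  24. ]
headB [415.9 -38.6  20. ]
shaftfar [590.4 -39.   12. ]
shaftnear [470.5 -38.3  12. ]
b2hF [ 465.9 -152.7   24. ]
b2hB [ 410.1 -158.1   20. ]
b2far [ 590.2 -148.    14. ]
b1hF [ 460.7 -257.4   24. ]
b1hB [ 409.3 -244.7   20. ]
```

Emit:
{"op": "step_arm", "data": {"motion": [{"claw": 85,"delta_pos": [0,4,20],"turn": 0},{"claw": 85,"delta_pos": [0,0,35],"turn": 0},{"claw": 85,"delta_pos": [0,0,38],"turn": 0},{"claw": 70,"delta_pos": [0,0,38],"turn": 0},{"claw": 60,"delta_pos": [0,0,35],"turn": 0},{"claw": 60,"delta_pos": [0,0,30],"turn": 0},{"claw": 60,"delta_pos": [0,0,15],"turn": 0},{"claw": 60,"delta_pos": [0,0,0],"turn": 0}]}}

```text
clock: 12.4
eef_pos: [438.7, -36.1, 19.1]
tcp_rot: [-3.141, 0.006, 0.003]
contact_force: [-1.1, -0.2, 0.1]
opening: 0.707
grasp_force: 0.0
```

Emit:
{"op": "step_arm", "data": {"motion": [{"claw": 60,"delta_pos": [0,0,6],"turn": 0},{"claw": 60,"delta_pos": [0,0,5],"turn": 0},{"claw": 60,"delta_pos": [0,0,0],"turn": 0}]}}

```text
clock: 12.65
eef_pos: [441.8, -36.3, 11.5]
tcp_rot: [3.142, -0.001, 0.001]
contact_force: [-1.2, -0.1, 1.0]
opening: 0.705
grasp_force: 0.0
```

Close and lift a little.

Emit:
{"op": "step_arm", "data": {"motion": [{"claw": 45,"delta_pos": [0,0,0],"turn": 0},{"claw": 35,"delta_pos": [0,0,0],"turn": 0},{"claw": 20,"delta_pos": [0,0,0],"turn": 0},{"claw": 15,"delta_pos": [0,0,0],"turn": 0},{"claw": 15,"delta_pos": [0,0,0],"turn": 0},{"claw": 15,"delta_pos": [0,0,0],"turn": 0}], "force": 110}}

```text
clock: 13.15
eef_pos: [442.1, -36.4, 12.6]
tcp_rot: [3.141, -0.002, 0.0]
contact_force: [-2.6, 0.5, 14.0]
opening: 0.323
grasp_force: 108.8
```

Emit:
{"op": "step_arm", "data": {"motion": [{"claw": 15,"delta_pos": [0,0,-10],"turn": 0},{"claw": 15,"delta_pos": [0,0,-30],"turn": 0},{"claw": 15,"delta_pos": [0,0,-30],"turn": 0},{"claw": 15,"delta_pos": [0,0,-30],"turn": 0},{"claw": 15,"delta_pos": [0,0,-20],"turn": 0},{"claw": 15,"delta_pos": [0,0,0],"turn": 0},{"claw": 15,"delta_pos": [0,0,0],"turn": 0}]}}

```text
clock: 13.73
eef_pos: [442.2, -36.4, 132.7]
tcp_rot: [3.141, -0.003, 0.001]
contact_force: [-0.3, 0.1, -1.6]
opening: 0.322
grasp_force: 108.8
```

```bash
python3 - <<'E'
from h import *
np.set_printoptions(precision=3,suppress=True)
s=sense()
print(s["clock"],s["eef_pos"],s["tcp_rot"],s["qpos"],s["opening"],s["contact_force"],s["wrist_torque"])
a=shot("side","s1");b=shot("wrist","w6")
im=np.hstack([cv2.resize(a["img"][140:280,200:340],(420,420),interpolation=cv2.INTER_CUBIC),cv2.resize(b["img"],(380,285))[ :,:] if 0 else cv2.resize(b["img"],(380,420))])
cv2.imwrite("pics/v6.png",im[:,:,::-1])
E
```

```text
13.7333 [442.178 -36.369 132.711] [ 3.141 -0.003  0.001] [-0.085  0.218  2.108 -0.     0.813  1.485] 0.3222197242911427 [-0.312  0.087 -1.593] [-0.015  0.053  0.005]
```

View pics/v6.png

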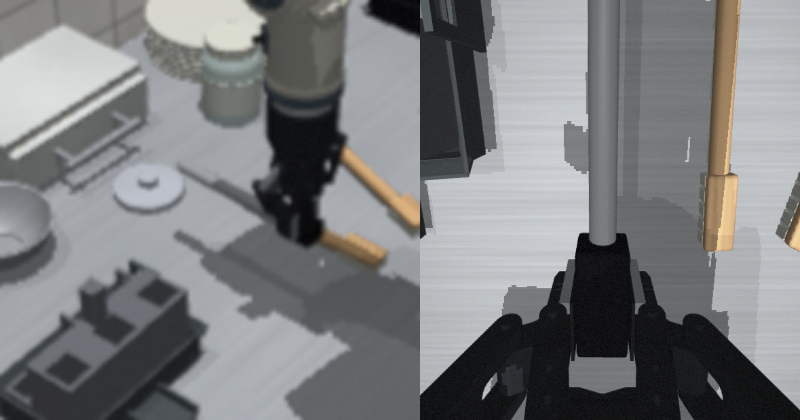

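```bash
python3 - <<'E'
from h import *
np.set_printoptions(precision=1,suppress=True)
a=dict(np.load("pics/s1.npz"));b=dict(np.load("pics/w6.npz"))
for z in (118,123,128,133): print(z,w2px(a,(615,-36.4,z)),"seen",(260,195))
# shaft width in wrist image at rows: apparent width => height
im=b["img"].astype(int)
for r in (20,70,130):
    row=cv2.GaussianBlur(b["img"],(3,3),0)[r].astype(int).mean(1); g=np.diff(row); print(r,[(i,int(g[i])) for i in range(220,330) if abs(g[i])>12])
for x in (480,520,560):
  print(x,w2px(b,(x,-36.4,136)),w2px(b,(x,-44.4,128))-w2px(b,(x,-28.4,128)))
E
```

```text
118 [259.6 196.3] seen (260, 195)
123 [259.6 195.2] seen (260, 195)
128 [259.6 194. ] seen (260, 195)
133 [259.5 192.9] seen (260, 195)
20 [(245, -16), (246, -38), (247, -32), (294, 13)]
70 [(245, -22), (246, -44), (247, -30), (292, 13)]
130 [(238, 22), (239, 35), (240, 17), (243, -21), (244, -35), (245, -17), (247, -16), (291, 18)]
480 [271.5 197.8] [42.1 -0. ]
520 [271.8  80.2] [45.8 -0. ]
560 [272.1 -61.7] [50.2 -0. ]
```

Emit:
{"op": "step_arm", "data": {"motion": [{"claw": 15,"delta_pos": [20,10,0],"turn": 0},{"claw": 15,"delta_pos": [30,15.5,0],"turn": 0},{"claw": 15,"delta_pos": [34,18,0],"turn": 0},{"claw": 15,"delta_pos": [30,16,0],"turn": 0},{"claw": 15,"delta_pos": [20,11,0],"turn": 0},{"claw": 15,"delta_pos": [0,0,0],"turn": -0.06},{"claw": 15,"delta_pos": [0,0,0],"turn": -0.109},{"claw": 15,"delta_pos": [0,0,0],"turn": -0.12}]}}

```text
clock: 14.5
eef_pos: [574.4, -106.8, 128.8]
tcp_rot: [-3.14, 0.004, 0.294]
contact_force: [0.0, 0.3, -1.3]
opening: 0.324
grasp_force: 109.0
```

Emit:
{"op": "step_arm", "data": {"motion": [{"claw": 15,"delta_pos": [0,0,0],"turn": -0.12},{"claw": 15,"delta_pos": [0,0,0],"turn": -0.12},{"claw": 15,"delta_pos": [0,0,0],"turn": -0.12},{"claw": 15,"delta_pos": [0,0,0],"turn": -0.12},{"claw": 15,"delta_pos": [0,0,0],"turn": -0.12},{"claw": 15,"delta_pos": [0,0,0],"turn": -0.12},{"claw": 15,"delta_pos": [0,0,0],"turn": -0.12},{"claw": 15,"delta_pos": [0,0,0],"turn": -0.12}]}}

```text
clock: 15.17
eef_pos: [574.3, -106.5, 129.1]
tcp_rot: [-3.138, 0.0, 1.255]
contact_force: [0.1, 0.4, -1.5]
opening: 0.323
grasp_force: 108.9
```

Emit:
{"op": "step_arm", "data": {"motion": [{"claw": 15,"delta_pos": [0,0,10],"turn": -0.12},{"claw": 15,"delta_pos": [0,0,15],"turn": -0.12},{"claw": 15,"delta_pos": [0,0,15],"turn": -0.09},{"claw": 15,"delta_pos": [0,0,15],"turn": -0.05},{"claw": 15,"delta_pos": [0,0,10],"turn": 0},{"claw": 15,"delta_pos": [0,0,0],"turn": 0},{"claw": 15,"delta_pos": [0,0,0],"turn": 0}]}}

```text
clock: 15.75
eef_pos: [574.6, -106.6, 65.0]
tcp_rot: [-3.139, -0.001, 1.628]
contact_force: [0.2, -0.1, -1.0]
opening: 0.327
grasp_force: 108.8
```

```bash
python3 - <<'E'
from h import *
np.set_printoptions(precision=3,suppress=True)
s=sense()
print(s["clock"],s["eef_pos"],s["tcp_rot"],s["qpos"],s["opening"])
a=shot("scene","s2");b=shot("wrist","w7")
im=np.hstack([cv2.resize(a["img"][150:250,240:340],(320,420),interpolation=cv2.INTER_CUBIC),b["img"][:,40:520]])
cv2.imwrite("pics/v7.png",im[:,:,::-1])
E
```

```text
15.75 [ 574.579 -106.594   65.007] [-3.139 -0.001  1.628] [-0.186  0.509  1.846 -0.     0.789 -0.243] 0.3274029942364568
```

View pics/v7.png

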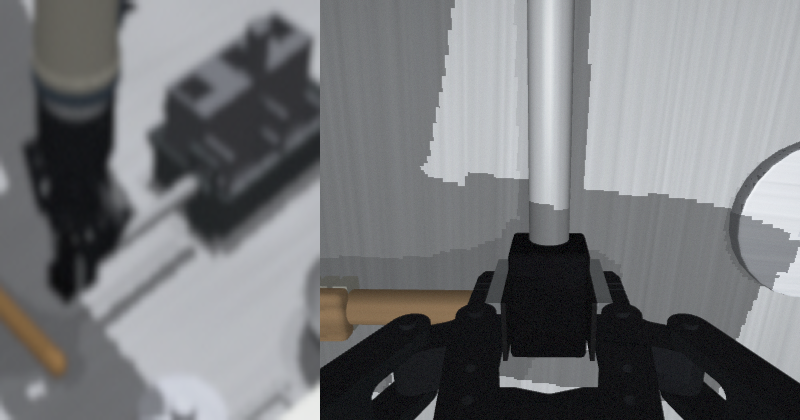

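Emit:
{"op": "step_arm", "data": {"motion": [{"claw": 15,"delta_pos": [0,1,-2.5],"turn": 0},{"claw": 15,"delta_pos": [8,0,0],"turn": 0},{"claw": 15,"delta_pos": [8,0,0],"turn": 0},{"claw": 15,"delta_pos": [8,0,0],"turn": 0},{"claw": 15,"delta_pos": [0,0,0],"turn": 0},{"claw": 15,"delta_pos": [0,0,0],"turn": 0}]}}

```text
clock: 16.35
eef_pos: [575.0, -81.9, 69.0]
tcp_rot: [3.141, 0.0, 1.631]
contact_force: [0.3, -0.4, -1.5]
opening: 0.326
grasp_force: 108.8
```

```bash
python3 - <<'E'
from h import *
np.set_printoptions(precision=2,suppress=True)
s=sense()
print(s["eef_pos"],s["tcp_rot"],s["contact_force"],s["wrist_torque"])
a=dict(np.load("pics/s2.npz"));print("tip pred",w2px(a,(564.7,66,62)),"seen",(302.5,194))
n=shot("scene","s3");d=shot("side","sd3");
C=np.array([528.5,189,0]);y=.058;ex=np.array([np.cos(y),np.sin(y),0]);ey=np.array([-np.sin(y),np.cos(y),0])
H=lambda p:C+p[0]*ex+p[1]*ey+np.array([0,0,p[2]])
out=[]
for f,c0,r in ((n,(308,188),35),(d,(262,240),35)):
    c=[int(v) for v in w2px(f,H((30,-112,62)))];k=6
    x0,y0=c[0]-30,c[1]-30
    im=cv2.resize(f["img"][y0:y0+60,x0:x0+60],None,fx=k,fy=k,interpolation=cv2.INTER_CUBIC)[:,:,::-1].copy()
    P=lambda q:tuple(int(v) for v in (w2px(f,q)-[x0-.5,y0-.5])*k)
    for q in [H((17,-112,49)),H((17,-112,75)),H((43,-112,49)),H((43,-112,75))]: cv2.circle(im,P(q),2,(0,255,0),-1)
    for q in [H(p) for p in ((-63.5,-105.5,52),(63.5,-105.5,52),(63.5,105.5,52),(-63.5,105.5,52))]: cv2.circle(im,P(q),2,(0,0,255),-1)
    out.append(im)
cv2.imwrite("pics/v8.png",np.hstack(out))
E
```

```text
[575.05 -81.91  68.95] [3.14 0.   1.63] [ 0.35 -0.44 -1.53] [-0.1  -0.    0.06]
tip pred [299.86 192.58] seen (302.5, 194)
```

View pics/v8.png

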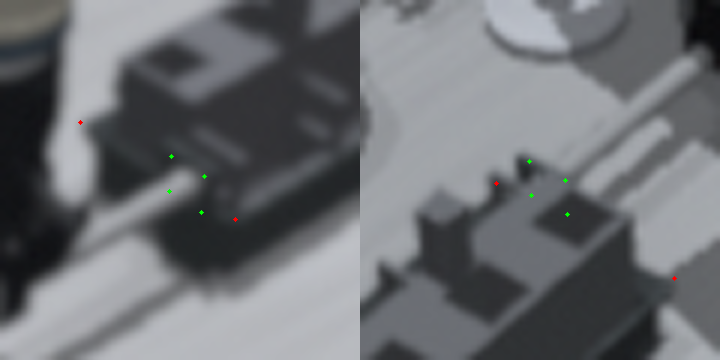

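Emit:
{"op": "step_arm", "data": {"motion": [{"claw": 15,"delta_pos": [8,0,0.5],"turn": 0},{"claw": 15,"delta_pos": [8,0,0.5],"turn": 0},{"claw": 15,"delta_pos": [8,0,0],"turn": 0},{"claw": 15,"delta_pos": [8,0,0],"turn": 0},{"claw": 15,"delta_pos": [0,0,0],"turn": 0}]}}

```text
clock: 16.87
eef_pos: [573.0, -49.1, 67.7]
tcp_rot: [-3.141, -0.0, 1.63]
contact_force: [-0.3, -0.4, -1.3]
opening: 0.324
grasp_force: 108.8
```

Emit:
{"op": "step_arm", "data": {"motion": [{"claw": 15,"delta_pos": [15,0,0],"turn": 0},{"claw": 15,"delta_pos": [15,0,0],"turn": 0},{"claw": 15,"delta_pos": [15,0,0],"turn": 0},{"claw": 15,"delta_pos": [10,0,0],"turn": 0},{"claw": 15,"delta_pos": [10,0,0],"turn": 0},{"claw": 15,"delta_pos": [10,0,0],"turn": 0},{"claw": 15,"delta_pos": [0,0,0],"turn": 0}]}}

```text
clock: 17.45
eef_pos: [568.8, 25.6, 67.8]
tcp_rot: [3.142, -0.0, 1.63]
contact_force: [-0.2, 0.5, -0.7]
opening: 0.326
grasp_force: 108.8
```

Emit:
{"op": "step_arm", "data": {"motion": [{"claw": 15,"delta_pos": [12,0,0],"turn": 0},{"claw": 15,"delta_pos": [12,0,0],"turn": 0},{"claw": 15,"delta_pos": [4,0,0],"turn": 0},{"claw": 15,"delta_pos": [3,0,0],"turn": 0},{"claw": 15,"delta_pos": [0,0,0],"turn": 0}]}}

```text
clock: 17.87
eef_pos: [567.0, 55.7, 67.8]
tcp_rot: [-3.142, -0.0, 1.63]
contact_force: [0.6, 0.2, -1.4]
opening: 0.324
grasp_force: 108.8
```

Emit:
{"op": "step_arm", "data": {"motion": [{"claw": 15,"delta_pos": [2,0,0],"turn": 0},{"claw": 15,"delta_pos": [2,0,0],"turn": 0},{"claw": 15,"delta_pos": [0,0,0],"turn": 0}]}}

```text
clock: 18.12
eef_pos: [566.8, 58.2, 67.8]
tcp_rot: [-3.142, 0.001, 1.63]
contact_force: [0.7, -4.7, -1.9]
opening: 0.325
grasp_force: 108.9
```

Emit:
{"op": "step_arm", "data": {"motion": [{"claw": 15,"delta_pos": [1,0,1],"turn": 0},{"claw": 15,"delta_pos": [0,0,2],"turn": 0},{"claw": 50,"delta_pos": [0,0,0],"turn": 0},{"claw": 60,"delta_pos": [0,0,0],"turn": 0},{"claw": 60,"delta_pos": [0,0,0],"turn": 0},{"claw": 60,"delta_pos": [0,0,-20],"turn": 0},{"claw": 60,"delta_pos": [0,0,-35],"turn": 0},{"claw": 60,"delta_pos": [0,0,-35],"turn": 0}]}}

```text
clock: 18.78
eef_pos: [565.6, 60.1, 154.8]
tcp_rot: [-3.139, -0.0, 1.629]
contact_force: [0.5, -0.4, -0.3]
opening: 0.701
grasp_force: 0.0
```

Emit:
{"op": "step_arm", "data": {"motion": [{"claw": 85,"delta_pos": [-20,0,-35],"turn": 0.1},{"claw": 85,"delta_pos": [-26,0,-30],"turn": 0.1},{"claw": 85,"delta_pos": [-30,0,-15],"turn": 0.1},{"claw": 85,"delta_pos": [-30,0,0],"turn": 0.1},{"claw": 85,"delta_pos": [-30,-5,0],"turn": 0.1},{"claw": 85,"delta_pos": [-30,-5,0],"turn": 0.1},{"claw": 85,"delta_pos": [-30,-5,0],"turn": 0.1},{"claw": 85,"delta_pos": [-20,0,0],"turn": 0.1}]}}

```text
clock: 19.45
eef_pos: [489.8, -136.9, 234.8]
tcp_rot: [-3.141, 0.0, 0.824]
contact_force: [0.5, -0.1, -0.4]
opening: 0.995
grasp_force: 0.0
```

Emit:
{"op": "step_arm", "data": {"motion": [{"claw": 85,"delta_pos": [-10,10,0],"turn": 0.12},{"claw": 85,"delta_pos": [-10,10,0],"turn": 0.12},{"claw": 85,"delta_pos": [0,0,0],"turn": 0.12},{"claw": 85,"delta_pos": [0,0,0],"turn": 0.12},{"claw": 85,"delta_pos": [0,0,0],"turn": 0.12},{"claw": 85,"delta_pos": [0,0,0],"turn": 0.12},{"claw": 85,"delta_pos": [0,0,0],"turn": 0.05},{"claw": 85,"delta_pos": [0,0,0],"turn": 0}]}}

```text
clock: 20.12
eef_pos: [491.1, -163.6, 234.8]
tcp_rot: [-3.141, -0.0, 0.057]
contact_force: [-0.2, 0.6, -0.4]
opening: 0.996
grasp_force: 0.0
```

```bash
cat >> h.py <<'E'
def brushes(f,amin=150):
    hsv=cv2.cvtColor(f["img"],cv2.COLOR_RGB2HSV)
    m=cv2.inRange(hsv,(8,70,70),(22,255,255));n,l,st,ce=cv2.connectedComponentsWithStats(m)
    out=[]
    for i in range(1,n):
        if st[i,4]<amin: continue
        ys,xs=np.where(l==i);p=np.c_[xs,ys].astype(float);c=p.mean(0);v=np.linalg.svd(p-c,full_matrices=False)[2][0];s=(p-c)@v
        out.append((st[i,:5].tolist(),p[s<np.percentile(s,3)].mean(0).round(1),p[s>np.percentile(s,97)].mean(0).round(1)))
    return out
E
python3 - <<'E'
from h import *
np.set_printoptions(precision=3,suppress=True)
s=sense()
print(s["clock"],s["eef_pos"],s["tcp_rot"],s["qpos"])
f=shot("wrist","w9")
for b in brushes(f): print(b,px2w(f,b[1],15),px2w(f,b[2],15))
print("scene")
f=shot("scene","s9")
for b in brushes(f,60): print(b)
E
```

```text
20.1167 [ 491.143 -163.578  234.839] [-3.141 -0.     0.057] [-0.325  0.191  1.865  0.     1.086  1.189]
([244, 44, 30, 212, 4800], array([259.9,  48.9]), array([258.2, 252.8])) [ 604.983 -148.634   15.   ] [ 411.13  -156.541   15.   ]
([331, 68, 112, 197, 4768], array([434.4,  73.2]), array([342.3, 257.4])) [ 593.706 -305.53    15.   ] [ 410.892 -243.569   15.   ]
([434, 145, 126, 141, 3692], array([555.8, 154.6]), array([443.4, 276.2])) [ 528.036 -434.26    15.   ] [ 395.538 -351.992   15.   ]
scene
([246, 1, 4, 22, 61], array([247.5,   1. ]), array([248. ,  21.5]))
([242, 0, 86, 99, 6403], array([299.6,   2.3]), array([255.7,  91. ]))
([347, 2, 167, 79, 5414], array([356.8,  23.5]), array([505.5,  72.6]))
([519, 56, 27, 22, 298], array([519.9,  75.9]), array([543.7,  61.6]))
([339, 70, 145, 77, 3245], array([344.4,  83. ]), array([476.9, 140.9]))
([371, 76, 189, 226, 18440], array([554.3, 275.5]), array([386.8, 173.1]))
([491, 120, 25, 24, 252], array([513.9, 124.2]), array([491.6, 141.4]))
([403, 122, 34, 26, 463], array([404. , 124.9]), array([433.9, 142.9]))
([220, 204, 40, 35, 314], array([221.3, 206.3]), array([258., 237.]))
([197, 214, 21, 46, 340], array([200.8, 215.2]), array([215.1, 258.2]))
([159, 227, 16, 51, 357], array([170.5, 227.3]), array([161.3, 275.7]))
```

Emit:
{"op": "step_arm", "data": {"motion": [{"claw": 85,"delta_pos": [-35,-6,10],"turn": 0.016},{"claw": 85,"delta_pos": [-34.6,-6,15],"turn": 0},{"claw": 80,"delta_pos": [0,0,35],"turn": 0},{"claw": 70,"delta_pos": [0,0,38],"turn": 0},{"claw": 60,"delta_pos": [0,0,38],"turn": 0},{"claw": 55,"delta_pos": [0,0,35],"turn": 0},{"claw": 55,"delta_pos": [0,0,30],"turn": 0},{"claw": 55,"delta_pos": [0,0,12],"turn": 0}]}}

```text
clock: 20.88
eef_pos: [419.1, -154.5, 18.6]
tcp_rot: [-3.14, 0.004, 0.046]
contact_force: [-0.5, 0.8, 0.6]
opening: 0.643
grasp_force: 0.0
```

Emit:
{"op": "step_arm", "data": {"motion": [{"claw": 55,"delta_pos": [0,0,8],"turn": 0},{"claw": 55,"delta_pos": [0,0,2],"turn": 0},{"claw": 40,"delta_pos": [0,0,0],"turn": 0},{"claw": 30,"delta_pos": [0,0,0],"turn": 0},{"claw": 20,"delta_pos": [0,0,0],"turn": 0},{"claw": 20,"delta_pos": [0,0,0],"turn": 0},{"claw": 20,"delta_pos": [0,0,0],"turn": 0}], "force": 20}}

```text
clock: 21.47
eef_pos: [421.8, -155.6, 12.8]
tcp_rot: [3.141, -0.002, 0.043]
contact_force: [-0.8, 0.3, 8.7]
opening: 0.343
grasp_force: 20.8
```

Emit:
{"op": "step_arm", "data": {"motion": [{"claw": 20,"delta_pos": [0,0,-10],"turn": 0},{"claw": 20,"delta_pos": [0,0,-20],"turn": 0},{"claw": 20,"delta_pos": [0,0,-25],"turn": 0},{"claw": 20,"delta_pos": [0,0,-25],"turn": 0},{"claw": 20,"delta_pos": [0,0,0],"turn": 0},{"claw": 20,"delta_pos": [0,0,0],"turn": 0}]}}

```text
clock: 21.97
eef_pos: [422.0, -155.7, 93.6]
tcp_rot: [3.14, -0.003, 0.043]
contact_force: [0.0, 0.1, -1.5]
opening: 0.344
grasp_force: 20.1
```

```bash
python3 - <<'E'
from h import *
np.set_printoptions(precision=3,suppress=True)
s=sense()
print(s["clock"],s["eef_pos"],s["tcp_rot"],s["grasp_force"],s["contact_force"],s["wrist_torque"])
f=shot("wrist","w10")
for b in brushes(f): print(b)
f=shot("side","sd10")
for b in brushes(f,60):
    if 150<b[0][1]<250:print("side",b)
for ang in (0,.3,.6,.9,1.2,1.5):
    p=np.array(s["eef_pos"])+[0,0,3]; q=p+188*np.array([np.cos(ang)*.9992,np.cos(ang)*.041,-np.sin(ang)])
    print(ang,w2px(f,p),w2px(f,q))
E
```

```text
21.9667 [ 421.99  -155.699   93.552] [ 3.14  -0.003  0.043] 20.050738155841827 [ 0.004  0.143 -1.485] [0.003 0.011 0.026]
([228, 0, 84, 325, 21542], array([272.1,   5. ]), array([268. , 319.9]))
([391, 0, 169, 260, 11961], array([545.2,   5.4]), array([411.1, 247.6]))
side ([478, 171, 21, 14, 166], array([479.4, 176. ]), array([496.8, 180. ]))
side ([29, 179, 92, 63, 2385], array([113.9, 191.8]), array([ 35.6, 226. ]))
side ([282, 188, 37, 21, 165], array([282.6, 189.2]), array([317., 207.]))
side ([533, 192, 27, 19, 267], array([534.1, 197. ]), array([558.8, 207.8]))
side ([47, 202, 128, 96, 5323], array([163.1, 232.2]), array([ 55.4, 256.2]))
side ([331, 205, 13, 11, 89], array([331.3, 205.3]), array([342.7, 213. ]))
0 [325.138 207.374] [281.641 187.059]
0.3 [325.138 207.374] [283.409 200.014]
0.6 [325.138 207.374] [288.547 213.186]
0.9 [325.138 207.374] [296.591 225.671]
1.2 [325.138 207.374] [306.964 236.64 ]
1.5 [325.138 207.374] [318.987 245.339]
```

The brush is held stiffly and level at 20 N (foot at (283,189) in the side view). I will see whether the claw target can soften the grip so the handle swings down.

Emit:
{"op": "step_arm", "data": {"motion": [{"claw": 28.5,"delta_pos": [0,0,0],"turn": 0},{"claw": 28.5,"delta_pos": [0,0,0],"turn": 0}]}}

```text
clock: 22.23
eef_pos: [420.3, -155.0, 90.9]
tcp_rot: [-3.141, 0.002, 0.043]
contact_force: [-0.0, 0.4, -1.0]
opening: 0.349
grasp_force: 20.1
```

Emit:
{"op": "step_arm", "data": {"motion": [{"claw": 29,"delta_pos": [0,0,0],"turn": 0},{"claw": 29,"delta_pos": [0,0,0],"turn": 0}]}}

```text
clock: 22.4
eef_pos: [420.6, -155.2, 91.2]
tcp_rot: [-3.141, 0.001, 0.043]
contact_force: [0.3, -0.2, -0.0]
opening: 0.348
grasp_force: 20.1
```

Emit:
{"op": "step_arm", "data": {"motion": [{"claw": 29.3,"delta_pos": [0,0,0],"turn": 0},{"claw": 29.3,"delta_pos": [0,0,0],"turn": 0}]}}

```text
clock: 22.57
eef_pos: [420.9, -155.3, 91.6]
tcp_rot: [-3.141, 0.0, 0.043]
contact_force: [-0.1, -0.8, -1.9]
opening: 0.343
grasp_force: 20.1
```

Emit:
{"op": "step_arm", "data": {"motion": [{"claw": 29.7,"delta_pos": [0,0,0],"turn": 0}]}}

```text
clock: 22.65
eef_pos: [421.0, -155.3, 91.6]
tcp_rot: [-3.141, 0.0, 0.043]
contact_force: [0.3, -0.3, -1.3]
opening: 0.35
grasp_force: 13.9
```

Emit:
{"op": "step_arm", "data": {"motion": [{"claw": 30,"delta_pos": [0,0,0],"turn": 0}]}}

```text
clock: 22.73
eef_pos: [421.0, -155.3, 91.8]
tcp_rot: [-3.142, -0.0, 0.043]
contact_force: [-0.3, -0.5, -0.1]
opening: 0.352
grasp_force: 2.2
```

```bash
cat > ang.py <<'E'
from h import *
import sys
np.set_printoptions(precision=2,suppress=True)
s=sense();print(s["clock"],s["eef_pos"],s["opening"],s["grasp_force"],s["contact_force"])
f=grab_frame("side");np.savez("pics/last.npz",**f)
for b in brushes(f,40):
    if 150<b[0][1]<300 and 250<b[0][0]<420:print("side",b)
p=np.array(s["eef_pos"])+[0,0,3];L=float(sys.argv[1]) if len(sys.argv)>1 else 188
y=s["tcp_rot"][2]
for a in (0,.3,.6,.9,1.2,1.5): print(a,w2px(f,p+L*np.array([np.cos(a)*np.cos(y),np.cos(a)*np.sin(y),-np.sin(a)])),end=" ")
E
python3 ang.py
```

```text
22.7333 [ 421.05 -155.33   91.75] 0.35219233895451424 2.191358171403408 [-0.31 -0.46 -0.15]
side ([310, 187, 9, 8, 40], array([310.5, 187.5]), array([317.5, 193. ]))
side ([282, 193, 37, 16, 159], array([283., 194.]), array([317.4, 207.2]))
side ([331, 205, 13, 11, 88], array([331.3, 205.3]), array([342.7, 213. ]))
0 [281.7  187.67] 0.3 [283.47 200.61] 0.6 [288.62 213.76] 0.9 [296.67 226.23] 1.2 [307.06 237.18] 1.5 [319.1  245.87]
```

Emit:
{"op": "step_arm", "data": {"motion": [{"claw": 30,"delta_pos": [0,0,0],"turn": 0}]}}

```text
clock: 22.87
eef_pos: [420.9, -155.3, 91.8]
tcp_rot: [-3.142, 0.0, 0.043]
contact_force: [-0.9, -0.1, 0.3]
opening: 0.35
grasp_force: 1.1
```

```bash
python3 ang.py
```

```text
22.8667 [ 420.91 -155.26   91.76] 0.3501255514874639 1.110941357910633 [-0.91 -0.06  0.27]
side ([310, 187, 9, 8, 41], array([310.5, 187.5]), array([317.5, 193. ]))
side ([326, 205, 18, 11, 113], array([326. , 209.5]), array([342.5, 213. ]))
side ([288, 208, 32, 6, 140], array([318.8, 210. ]), array([288.6, 210.2]))
0 [281.72 187.69] 0.3 [283.48 200.63] 0.6 [288.63 213.79] 0.9 [296.69 226.25] 1.2 [307.08 237.21] 1.5 [319.12 245.89]
```

Emit:
{"op": "step_arm", "data": {"motion": [{"claw": 20,"delta_pos": [0,0,0],"turn": 0},{"claw": 20,"delta_pos": [0,0,0],"turn": 0},{"claw": 20,"delta_pos": [0,0,-25],"turn": 0},{"claw": 20,"delta_pos": [0,0,-30],"turn": 0},{"claw": 20,"delta_pos": [0,0,-35],"turn": 0},{"claw": 20,"delta_pos": [0,0,-20],"turn": 0},{"claw": 29.3,"delta_pos": [0,0,0],"turn": 0},{"claw": 29.3,"delta_pos": [0,0,0],"turn": 0}]}}

```text
clock: 23.58
eef_pos: [421.6, -155.5, 202.7]
tcp_rot: [3.141, -0.002, 0.043]
contact_force: [-0.4, 0.2, -0.6]
opening: 0.342
grasp_force: 20.3
```

Emit:
{"op": "step_arm", "data": {"motion": [{"claw": 29.8,"delta_pos": [0,0,0],"turn": 0}]}}

```text
clock: 23.67
eef_pos: [420.4, -155.1, 201.0]
tcp_rot: [-3.141, 0.001, 0.043]
contact_force: [-0.6, -0.2, -1.1]
opening: 0.352
grasp_force: 5.8
```

Emit:
{"op": "step_arm", "data": {"motion": [{"claw": 29.9,"delta_pos": [0,0,0],"turn": 0}]}}

```text
clock: 23.75
eef_pos: [420.1, -155.0, 200.4]
tcp_rot: [-3.141, 0.002, 0.043]
contact_force: [-0.0, 1.2, -0.8]
opening: 0.348
grasp_force: 2.8
```

```bash
python3 ang.py
```

```text
23.75 [ 420.12 -154.97  200.43] 0.34837687622787394 2.845223844051361 [-0.05  1.22 -0.81]
side ([341, 174, 14, 24, 107], array([342. , 174.5]), array([353.8, 196. ]))
side ([290, 185, 54, 31, 326], array([341.7, 212.8]), array([291.3, 190.2]))
0 [281.92 162.68] 0.3 [283.76 176.64] 0.6 [289.12 190.64] 0.9 [297.51 203.73] 1.2 [308.33 215.07] 1.5 [320.9  223.87]
```

Emit:
{"op": "step_arm", "data": {"motion": [{"claw": 29.95,"delta_pos": [0,0,0],"turn": 0}]}}

```text
clock: 23.88
eef_pos: [420.4, -155.1, 200.6]
tcp_rot: [-3.141, 0.002, 0.043]
contact_force: [0.7, 0.4, -1.6]
opening: 0.347
grasp_force: 1.4
```

```bash
python3 ang.py
```

```text
23.8833 [ 420.4  -155.07  200.65] 0.34732425583779625 1.4055985026061535 [ 0.72  0.36 -1.56]
side ([341, 174, 14, 24, 107], array([342. , 174.5]), array([353.8, 196. ]))
side ([305, 187, 39, 29, 320], array([311.3, 188.2]), array([341.7, 212.8]))
0 [281.88 162.58] 0.3 [283.72 176.54] 0.6 [289.08 190.54] 0.9 [297.47 203.64] 1.2 [308.29 214.97] 1.5 [320.85 223.78]
```

Emit:
{"op": "step_arm", "data": {"motion": [{"claw": 29.95,"delta_pos": [0,0,0],"turn": 0},{"claw": 20,"delta_pos": [0,0,0],"turn": 0},{"claw": 20,"delta_pos": [0,0,-15],"turn": 0},{"claw": 20,"delta_pos": [0,0,-30],"turn": 0},{"claw": 20,"delta_pos": [0,0,-15],"turn": 0},{"claw": 20,"delta_pos": [0,0,0],"turn": 0}]}}

```text
clock: 24.43
eef_pos: [422.8, -156.0, 264.8]
tcp_rot: [3.14, -0.005, 0.043]
contact_force: [0.9, -0.6, -1.2]
opening: 0.345
grasp_force: 21.6
```

```bash
python3 ang.py; python3 - <<'E'
from h import *
a=dict(np.load("pics/last.npz"))["img"][120:270,250:400];b=grab_frame("wrist");np.savez("pics/w11.npz",**b)
cv2.imwrite("pics/v11.png",np.hstack([cv2.resize(a,(350,350),interpolation=cv2.INTER_CUBIC),cv2.resize(b["img"],(450,350))])[:,:,::-1])
E
```

```text
24.4333 [ 422.84 -155.98  264.84] 0.3447023839609613 21.613261699676514 [ 0.87 -0.57 -1.24]
side ([341, 174, 18, 29, 145], array([342.4, 174.4]), array([357. , 200.8]))
side ([310, 183, 34, 35, 316], array([340.2, 214.7]), array([311.5, 188. ]))
0 [281.55 146.34] 0.3 [283.44 160.96] 0.6 [288.93 175.49] 0.9 [297.52 188.97] 1.2 [308.61 200.52] 1.5 [321.48 209.38]
```

View pics/v11.png

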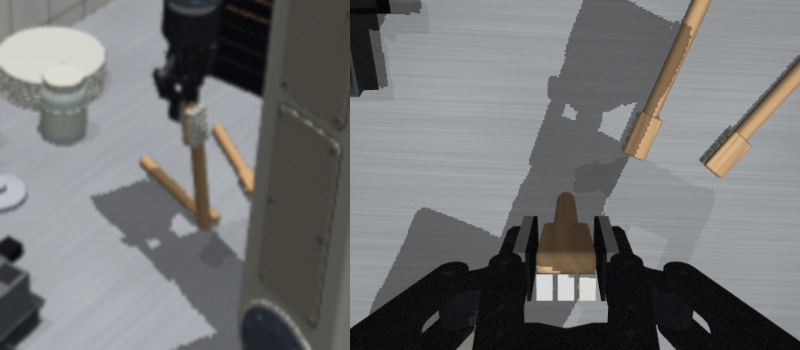

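The brush hangs almost vertical from the gripper, foot at (267,234) in the wrist frame and handle down. That was my last picture, so from here I measure numerically.

```bash
cat > foot.py <<'E'
from h import *
import sys
np.set_printoptions(precision=2,suppress=True)
s=sense();f=grab_frame("wrist");np.savez("pics/lastw.npz",**f)
e=np.array(s["eef_pos"]);y=s["tcp_rot"][2]
print(s["clock"],e,y,s["qpos"],s["opening"],s["grasp_force"])
hsv=cv2.cvtColor(f["img"],cv2.COLOR_RGB2HSV);m=cv2.inRange(hsv,(5,60,40),(24,255,255))
n,l,st,ce=cv2.connectedComponentsWithStats(m)
L=float(sys.argv[1]) if len(sys.argv)>1 else 187
for i in range(1,n):
    if st[i,4]<400: continue
    x0,y0,w,h,a=st[i]
    ys,xs=np.where(l==i);k=ys<y0+8
    u=(np.median(xs[k]),y0+ (6 if y0>0 else 0))
    if 200<x0+w/2<340 and y0+h>250:
        foot=px2w(f,u,e[2]-L+3);d=foot-e
        print("comp",st[i].tolist(),u,"foot",foot,"off tool x,y",d[0]*np.cos(y)+d[1]*np.sin(y),d[0]*np.sin(y)-d[1]*np.cos(y))
E
python3 foot.py
```

```text
24.5333 [ 421.15 -155.34  261.78] 0.04338778076597549 [-0.36  0.05  1.97  0.    1.13  1.17] 0.3439544113162438 21.614270210266113
comp [231, 231, 76, 97, 4934] (np.float64(268.0), np.int32(237)) foot [ 372.88 -156.13   77.78] off tool x,y -48.266975359461604 -1.3051038972267657
```

Emit:
{"op": "step_arm", "data": {"motion": [{"claw": 29.3,"delta_pos": [0,0,0],"turn": 0},{"claw": 29.8,"delta_pos": [0,0,0],"turn": 0},{"claw": 29.9,"delta_pos": [0,0,0],"turn": 0}]}}

```text
clock: 24.83
eef_pos: [420.6, -155.1, 260.9]
tcp_rot: [-3.141, 0.001, 0.043]
contact_force: [0.3, -0.6, -1.1]
opening: 0.348
grasp_force: 2.7
```

```bash
python3 foot.py
```

```text
24.8333 [ 420.57 -155.15  260.91] 0.04340506156965085 [-0.36  0.05  1.97 -0.    1.13  1.17] 0.34825353822352106 2.7037429064512253
comp [230, 231, 77, 97, 4957] (np.float64(268.0), np.int32(237)) foot [ 371.8  -155.75   76.91] off tool x,y -48.74950013858602 -1.5093589848933386
```

Emit:
{"op": "step_arm", "data": {"motion": [{"claw": 29.95,"delta_pos": [0,0,0],"turn": 0}]}}

```text
clock: 24.97
eef_pos: [420.8, -155.3, 261.3]
tcp_rot: [-3.141, 0.001, 0.043]
contact_force: [-0.1, 0.6, -0.8]
opening: 0.35
grasp_force: 1.3
```

```bash
python3 foot.py
```

```text
24.9667 [ 420.83 -155.25  261.34] 0.04341646022597967 [-0.36  0.05  1.97 -0.    1.13  1.17] 0.34988479873757194 1.30909513682127
comp [230, 224, 77, 104, 5252] (np.float64(268.0), np.int32(230)) foot [ 378.98 -155.62   77.34] off tool x,y -41.82762740895238 -1.4515085600098403
```

Emit:
{"op": "step_arm", "data": {"motion": [{"claw": 29.95,"delta_pos": [0,0,0],"turn": 0}]}}

```text
clock: 25.1
eef_pos: [421.0, -155.3, 261.6]
tcp_rot: [-3.141, 0.0, 0.043]
contact_force: [-0.2, -0.1, -1.2]
opening: 0.35
grasp_force: 1.3
```

```bash
python3 foot.py
```

```text
25.1 [ 420.95 -155.3   261.6 ] 0.043384090974388556 [-0.36  0.05  1.97  0.    1.13  1.17] 0.34952757541293983 1.2578882463276386
comp [231, 186, 76, 142, 6914] (np.float64(268.0), np.int32(192)) foot [ 414.71 -154.2    77.6 ] off tool x,y -6.188749469331159 -1.3713589536682296
```

Emit:
{"op": "step_arm", "data": {"motion": [{"claw": 15,"delta_pos": [0,0,0],"turn": 0},{"claw": 15,"delta_pos": [0,0,0],"turn": 0}]}}

```text
clock: 25.32
eef_pos: [421.0, -155.3, 261.8]
tcp_rot: [-3.142, -0.0, 0.043]
contact_force: [-0.3, 0.2, -1.7]
opening: 0.342
grasp_force: 22.2
```

```bash
python3 foot.py
```

```text
25.3167 [ 421.03 -155.31  261.8 ] 0.04342126809447722 [-0.36  0.05  1.97  0.    1.13  1.17] 0.34203339758923035 22.19824969768524
comp [231, 171, 75, 157, 7540] (np.float64(268.5), np.int32(177)) foot [ 428.27 -154.11   77.8 ] off tool x,y 7.284728439597596 -0.8858087616817794
```

Emit:
{"op": "step_arm", "data": {"motion": [{"claw": 15,"delta_pos": [0,-15,-25],"turn": 0},{"claw": 15,"delta_pos": [4,-25,-25],"turn": 0},{"claw": 15,"delta_pos": [8,-30,-20],"turn": 0},{"claw": 15,"delta_pos": [8,-34,-15],"turn": 0},{"claw": 15,"delta_pos": [8,-34,-10],"turn": 0},{"claw": 15,"delta_pos": [8,-34,-4],"turn": 0},{"claw": 15,"delta_pos": [8,-34,0],"turn": 0},{"claw": 15,"delta_pos": [8,-34,0],"turn": 0}], "force": 40}}

```text
clock: 26.03
eef_pos: [462.7, 88.5, 361.5]
tcp_rot: [-3.141, -0.001, 0.043]
contact_force: [1.1, -0.5, -0.9]
opening: 0.334
grasp_force: 42.5
```

Emit:
{"op": "step_arm", "data": {"motion": [{"claw": 15,"delta_pos": [8,-34,0],"turn": 0},{"claw": 15,"delta_pos": [8,-34,0],"turn": 0},{"claw": 15,"delta_pos": [8,-34,0],"turn": 0},{"claw": 15,"delta_pos": [6,-30,0],"turn": 0},{"claw": 15,"delta_pos": [5,-25,0],"turn": 0},{"claw": 15,"delta_pos": [0,-12,0],"turn": 0},{"claw": 15,"delta_pos": [0,0,0],"turn": 0},{"claw": 15,"delta_pos": [0,0,0],"turn": 0}]}}

```text
clock: 26.7
eef_pos: [489.9, 256.9, 360.5]
tcp_rot: [3.141, 0.001, 0.045]
contact_force: [-1.0, -0.8, -0.2]
opening: 0.335
grasp_force: 42.5
```

```bash
python3 foot.py; python3 - <<'E'
from h import *
f=dict(np.load("pics/lastw.npz"))
# find dark cup openings: print threshold comps near projected cups
C=np.array([528.5,189]);y=.058
for yh in (70,0,-70):
    p=C+[-27*np.cos(y)-yh*np.sin(y),-27*np.sin(y)+yh*np.cos(y)];print(p,w2px(f,(*p,102)))
    print([w2px(f,(p[0]+a,p[1]+b,102)).round(0).tolist() for a in(-17,17) for b in (-17,17)])
E
```

```text
26.7 [489.85 256.91 360.47] 0.04461672691313301 [ 0.48  0.15  1.64 -0.    1.36  2.01] 0.33497482984759147 42.50000596046448
comp [232, 171, 74, 157, 7435] (np.float64(268.0), np.int32(177)) foot [496.94 258.4  176.47] off tool x,y 7.146204366088699 -1.1806672658864577
[497.48767719 257.31717086] [269.0493036  162.17095669]
[[284.0, 179.0], [253.0, 177.0], [286.0, 147.0], [254.0, 145.0]]
[501.54540127 187.43487786] [335.03819705 161.23593989]
[[349.0, 178.0], [318.0, 176.0], [353.0, 146.0], [320.0, 144.0]]
[505.60312535 117.55258485] [401.10224589 160.2998582 ]
[[415.0, 177.0], [383.0, 175.0], [420.0, 145.0], [387.0, 143.0]]
```

```bash
python3 - <<'E'
from h import *
f=dict(np.load("pics/lastw.npz"));g=cv2.cvtColor(f["img"],cv2.COLOR_RGB2GRAY)
print("row160",list(zip(range(240,440,3),g[160,240:440:3].tolist())))
for c in (330,396,262): print("col",c,list(zip(range(120,200,3),g[120:200:3,c].tolist())))
E
```

```text
row160 [(240, 81), (243, 62), (246, 63), (249, 162), (252, 155), (255, 47), (258, 72), (261, 71), (264, 69), (267, 71), (270, 72), (273, 87), (276, 84), (279, 85), (282, 50), (285, 131), (288, 156), (291, 155), (294, 154), (297, 155), (300, 154), (303, 154), (306, 153), (309, 152), (312, 149), (315, 85), (318, 79), (321, 71), (324, 73), (327, 82), (330, 85), (333, 84), (336, 47), (339, 44), (342, 41), (345, 41), (348, 44), (351, 92), (354, 143), (357, 141), (360, 144), (363, 141), (366, 140), (369, 141), (372, 141), (375, 137), (378, 139), (381, 139), (384, 133), (387, 71), (390, 42), (393, 43), (396, 43), (399, 39), (402, 48), (405, 49), (408, 50), (411, 47), (414, 46), (417, 135), (420, 130), (423, 110), (426, 114), (429, 113), (432, 115), (435, 112), (438, 115)]
col 330 [(120, 53), (123, 57), (126, 46), (129, 42), (132, 41), (135, 43), (138, 45), (141, 41), (144, 41), (147, 82), (150, 84), (153, 81), (156, 83), (159, 80), (162, 48), (165, 47), (168, 48), (171, 51), (174, 46), (177, 83), (180, 77), (183, 80), (186, 93), (189, 92), (192, 91), (195, 93), (198, 91)]
col 396 [(120, 44), (123, 133), (126, 135), (129, 137), (132, 135), (135, 137), (138, 135), (141, 136), (144, 50), (147, 47), (150, 50), (153, 46), (156, 42), (159, 42), (162, 41), (165, 48), (168, 46), (171, 45), (174, 89), (177, 136), (180, 65), (183, 51), (186, 114), (189, 99), (192, 99), (195, 99), (198, 99)]
col 262 [(120, 52), (123, 44), (126, 155), (129, 161), (132, 160), (135, 158), (138, 159), (141, 161), (144, 101), (147, 73), (150, 75), (153, 72), (156, 72), (159, 76), (162, 56), (165, 47), (168, 48), (171, 48), (174, 85), (177, 83), (180, 84), (183, 86), (186, 82), (189, 84), (192, 81), (195, 85), (198, 80)]
```

Emit:
{"op": "step_arm", "data": {"motion": [{"claw": 15,"delta_pos": [0.5,1,15],"turn": 0},{"claw": 15,"delta_pos": [0,0,25],"turn": 0},{"claw": 15,"delta_pos": [0,0,25],"turn": 0},{"claw": 15,"delta_pos": [0,0,25],"turn": 0},{"claw": 15,"delta_pos": [0,0,25],"turn": 0},{"claw": 15,"delta_pos": [0,0,20],"turn": 0},{"claw": 15,"delta_pos": [0,0,15],"turn": 0},{"claw": 15,"delta_pos": [0,0,0],"turn": 0}]}}

```text
clock: 27.42
eef_pos: [489.9, 253.9, 208.4]
tcp_rot: [3.14, 0.003, 0.042]
contact_force: [1.0, -0.1, -1.6]
opening: 0.333
grasp_force: 42.3
```

Emit:
{"op": "step_arm", "data": {"motion": [{"claw": 15,"delta_pos": [0,0,4],"turn": 0},{"claw": 15,"delta_pos": [0,0,3],"turn": 0},{"claw": 15,"delta_pos": [0,0,0],"turn": 0}], "force": 20}}

```text
clock: 27.67
eef_pos: [491.1, 255.8, 204.4]
tcp_rot: [-3.141, -0.001, 0.043]
contact_force: [1.4, 0.0, -1.4]
opening: 0.334
grasp_force: 42.4
```

Emit:
{"op": "step_arm", "data": {"motion": [{"claw": 33,"delta_pos": [0,0,0],"turn": 0},{"claw": 40,"delta_pos": [0,0,0],"turn": 0},{"claw": 48,"delta_pos": [0,0,0],"turn": 0},{"claw": 48,"delta_pos": [0,0,0],"turn": 0},{"claw": 48,"delta_pos": [0,0,-10],"turn": 0},{"claw": 48,"delta_pos": [0,0,-30],"turn": 0},{"claw": 48,"delta_pos": [0,0,-35],"turn": 0},{"claw": 48,"delta_pos": [0,0,-35],"turn": 0}]}}

```text
clock: 28.33
eef_pos: [490.2, 255.9, 315.4]
tcp_rot: [3.141, 0.001, 0.044]
contact_force: [1.0, 0.0, 0.3]
opening: 0.565
grasp_force: 0.0
```

Emit:
{"op": "step_arm", "data": {"motion": [{"claw": 60,"delta_pos": [-10,20,-10],"turn": 0},{"claw": 85,"delta_pos": [-13,30,0],"turn": 0},{"claw": 85,"delta_pos": [-13,38,0],"turn": 0},{"claw": 85,"delta_pos": [-13,38,0],"turn": 0},{"claw": 85,"delta_pos": [-13,38,0],"turn": 0},{"claw": 85,"delta_pos": [-13,38,0],"turn": 0},{"claw": 85,"delta_pos": [-13,38,0],"turn": 0},{"claw": 85,"delta_pos": [-5,38,0],"turn": 0}]}}

```text
clock: 29.0
eef_pos: [408.1, -27.0, 324.7]
tcp_rot: [3.142, -0.001, 0.044]
contact_force: [0.8, 0.0, 0.9]
opening: 0.995
grasp_force: 0.0
```

```bash
python3 - <<'E'
from h import *
np.set_printoptions(precision=1,suppress=True)
s=sense();print(s["eef_pos"])
C=np.array([528.5,189]);y=.058
for n in("scene","side"):
    f=shot(n,"chk1"+n)
    p=C+[-27*np.cos(y)-70*np.sin(y),-27*np.sin(y)+70*np.cos(y)]
    print(n,"pred top",w2px(f,(*p,212)),"rim",w2px(f,(*p,102)))
    for b in brushes(f,40):
        u=w2px(f,(*p,150))
        if abs(b[0][0]-u[0])<130 and abs(b[0][1]-u[1])<80: print(b)
E
```

```text
[408.1 -27.  324.7]
scene pred top [328.9 129.9] rim [325.6 156. ]
([339, 70, 145, 77, 3249], array([344.4,  83.2]), array([476.9, 140.9]))
([371, 76, 189, 226, 18426], array([554.3, 275.6]), array([386.8, 173.1]))
([221, 93, 8, 13, 54], array([227. ,  93.5]), array([222. , 104.5]))
([403, 122, 34, 26, 464], array([404. , 124.7]), array([434. , 142.9]))
([323, 128, 6, 31, 128], array([327. , 128.8]), array([325. , 157.5]))
side pred top [219.8 235.4] rim [222.8 262.5]
([341, 174, 23, 29, 180], array([342.2, 174.7]), array([361.8, 201.3]))
([310, 187, 34, 29, 211], array([311., 188.]), array([342., 213.]))
([220, 236, 8, 17, 43], array([220.5, 252. ]), array([226.5, 236. ]))
([222, 255, 7, 14, 68], array([227.7, 255.7]), array([223.7, 267.3]))
```

Brush 2 stands in the +y cup (scene blob runs from (327,129) to (325,157), matching the prediction). Next is the middle brush.

Emit:
{"op": "step_arm", "data": {"motion": [{"claw": 85,"delta_pos": [6,32,12],"turn": 0},{"claw": 85,"delta_pos": [6,32,12],"turn": 0},{"claw": 85,"delta_pos": [6,32,12],"turn": 0},{"claw": 85,"delta_pos": [6,32,12],"turn": 0},{"claw": 85,"delta_pos": [6,32,12],"turn": 0},{"claw": 85,"delta_pos": [6,32,12],"turn": 0.05},{"claw": 85,"delta_pos": [0,20,12],"turn": 0.1},{"claw": 85,"delta_pos": [0,0,0],"turn": 0.11}]}}

```text
clock: 29.77
eef_pos: [454.0, -238.3, 238.1]
tcp_rot: [3.141, 0.002, -0.223]
contact_force: [-0.8, 1.2, -0.7]
opening: 0.998
grasp_force: 0.0
```

Emit:
{"op": "step_arm", "data": {"motion": [{"claw": 85,"delta_pos": [0,0,0],"turn": 0.111},{"claw": 85,"delta_pos": [0,0,0],"turn": 0},{"claw": 85,"delta_pos": [0,0,0],"turn": 0}]}}

```text
clock: 30.02
eef_pos: [454.5, -235.6, 240.2]
tcp_rot: [-3.141, -0.0, -0.324]
contact_force: [1.2, -0.5, 0.1]
opening: 0.995
grasp_force: 0.0
```

```bash
python3 - <<'E'
from h import *
np.set_printoptions(precision=3,suppress=True)
s=sense()
print(s["clock"],s["eef_pos"],s["tcp_rot"],s["qpos"])
f=shot("wrist","w12")
for b in brushes(f): print(b,px2w(f,b[1],15),px2w(f,b[2],15))
E
```

```text
30.0167 [ 454.464 -235.598  240.218] [-3.141 -0.    -0.324] [-0.481  0.176  1.871  0.     1.095  1.413]
([276, 0, 32, 216, 5026], array([296.4,   3.2]), array([290.1, 212.9])) [ 590.429 -305.878   15.   ] [ 411.294 -243.222   15.   ]
([385, 0, 103, 200, 5014], array([477.2,   3.1]), array([397.6, 193.6])) [ 540.664 -453.962   15.   ] [ 396.351 -350.753   15.   ]
```

Emit:
{"op": "step_arm", "data": {"motion": [{"claw": 85,"delta_pos": [-27.8,20.3,12],"turn": 0},{"claw": 85,"delta_pos": [0,0,35],"turn": 0.013},{"claw": 75,"delta_pos": [0,0,40],"turn": 0},{"claw": 65,"delta_pos": [0,0,40],"turn": 0},{"claw": 55,"delta_pos": [0,0,40],"turn": 0},{"claw": 55,"delta_pos": [0,0,30],"turn": 0},{"claw": 55,"delta_pos": [0,0,20],"turn": 0},{"claw": 55,"delta_pos": [0,0,8],"turn": 0}]}}

```text
clock: 30.73
eef_pos: [420.0, -245.0, 12.4]
tcp_rot: [-3.141, 0.004, -0.337]
contact_force: [-0.4, -0.9, -0.9]
opening: 0.645
grasp_force: 0.0
```

Emit:
{"op": "step_arm", "data": {"motion": [{"claw": 55,"delta_pos": [0,0,1],"turn": 0},{"claw": 55,"delta_pos": [0,0,1],"turn": 0},{"claw": 40,"delta_pos": [0,0,0],"turn": 0},{"claw": 30,"delta_pos": [0,0,0],"turn": 0},{"claw": 20,"delta_pos": [0,0,0],"turn": 0},{"claw": 20,"delta_pos": [0,0,0],"turn": 0},{"claw": 20,"delta_pos": [0,0,0],"turn": 0}], "force": 20}}

```text
clock: 31.32
eef_pos: [422.3, -246.8, 14.3]
tcp_rot: [3.141, -0.003, -0.34]
contact_force: [0.2, 0.9, 7.5]
opening: 0.347
grasp_force: 20.5
```

Emit:
{"op": "step_arm", "data": {"motion": [{"claw": 20,"delta_pos": [0,0,-15],"turn": 0},{"claw": 20,"delta_pos": [0,0,-30],"turn": 0},{"claw": 20,"delta_pos": [0,0,-38],"turn": 0},{"claw": 20,"delta_pos": [0,0,-38],"turn": 0},{"claw": 20,"delta_pos": [0,0,-38],"turn": 0},{"claw": 20,"delta_pos": [0,0,-38],"turn": 0},{"claw": 20,"delta_pos": [0,0,-30],"turn": 0},{"claw": 29.3,"delta_pos": [0,0,-20],"turn": 0}]}}

```text
clock: 31.98
eef_pos: [421.9, -246.7, 264.4]
tcp_rot: [3.141, -0.005, -0.34]
contact_force: [0.1, -0.5, -0.2]
opening: 0.348
grasp_force: 20.1
```

Emit:
{"op": "step_arm", "data": {"motion": [{"claw": 29.3,"delta_pos": [0,0,0],"turn": 0},{"claw": 29.7,"delta_pos": [0,0,0],"turn": 0}]}}

```text
clock: 32.15
eef_pos: [421.6, -246.5, 261.5]
tcp_rot: [3.141, -0.004, -0.34]
contact_force: [-0.0, -0.4, -0.0]
opening: 0.348
grasp_force: 11.6
```

```bash
python3 ang.py; echo; python3 foot.py
```

```text
32.15 [ 421.6  -246.47  261.45] 0.3484339096433295 11.57279759645462 [-0.   -0.38 -0.03]
side ([341, 174, 13, 20, 91], array([342. , 174.3]), array([351.7, 192.3]))
0 [313.28 129.82] 0.3 [313.86 144.28] 0.6 [316.9 159.2] 0.9 [322.14 173.62] 1.2 [329.24 186.63] 1.5 [337.8  197.35] 
32.2 [ 420.9  -246.05  259.99] -0.3404232493138999 [-0.53  0.11  1.9  -0.    1.13  1.38] 0.34740758225751633 11.560319066047668
comp [228, 0, 83, 326, 21382] (np.float64(270.0), np.int32(0)) foot [ 557.01 -294.76   75.99] off tool x,y 144.5630286218722 0.4726187480193431
```

Emit:
{"op": "step_arm", "data": {"motion": [{"claw": 29.85,"delta_pos": [0,0,0],"turn": 0},{"claw": 29.95,"delta_pos": [0,0,0],"turn": 0},{"claw": 29.95,"delta_pos": [0,0,0],"turn": 0}]}}

```text
clock: 32.5
eef_pos: [420.8, -246.0, 258.8]
tcp_rot: [-3.141, 0.002, -0.341]
contact_force: [-0.8, 0.5, -0.4]
opening: 0.352
grasp_force: 1.8
```

```bash
python3 foot.py
```

```text
32.5 [ 420.81 -245.99  258.79] -0.3406414037416423 [-0.53  0.12  1.9   0.    1.13  1.38] 0.352331940501172 1.7737439274787903
comp [230, 0, 78, 322, 17829] (np.float64(268.5), np.int32(0)) foot [ 556.83 -293.35   74.79] off tool x,y 144.02326347541245 -0.8028651348317482
```

Emit:
{"op": "step_arm", "data": {"motion": [{"claw": 29.95,"delta_pos": [0,0,0],"turn": 0}]}}

```text
clock: 32.63
eef_pos: [421.0, -246.1, 259.2]
tcp_rot: [-3.141, 0.001, -0.341]
contact_force: [-0.3, -0.2, -0.5]
opening: 0.35
grasp_force: 1.6
```

```bash
python3 foot.py
```

```text
32.6333 [ 421.04 -246.12  259.22] -0.3405705629650535 [-0.53  0.12  1.9  -0.    1.13  1.38] 0.34995548596452236 1.5596001595258713
comp [230, 173, 77, 138, 6840] (np.float64(268.0), np.int32(179)) foot [ 426.16 -246.57   75.22] off tool x,y 4.9713393945527695 -1.2871722930234417
```

Emit:
{"op": "step_arm", "data": {"motion": [{"claw": 15,"delta_pos": [0,0,0],"turn": 0},{"claw": 15,"delta_pos": [0,0,0],"turn": 0}]}}

```text
clock: 32.85
eef_pos: [421.2, -246.2, 259.7]
tcp_rot: [-3.142, 0.0, -0.341]
contact_force: [0.5, -0.2, -0.5]
opening: 0.346
grasp_force: 21.4
```

```bash
python3 foot.py
```

```text
32.85 [ 421.21 -246.2   259.7 ] -0.3406058964589427 [-0.53  0.12  1.9   0.    1.13  1.38] 0.34582794984237386 21.440836787223816
comp [231, 242, 76, 66, 3558] (np.float64(268.0), np.int32(248)) foot [ 365.42 -225.05   75.7 ] off tool x,y -59.65086822426749 -1.2970681864728135
```

Emit:
{"op": "step_arm", "data": {"motion": [{"claw": 29.3,"delta_pos": [0,0,0],"turn": 0},{"claw": 29.8,"delta_pos": [0,0,0],"turn": 0},{"claw": 29.9,"delta_pos": [0,0,0],"turn": 0},{"claw": 29.95,"delta_pos": [0,0,0],"turn": 0}]}}

```text
clock: 33.23
eef_pos: [421.2, -246.2, 259.8]
tcp_rot: [-3.142, -0.0, -0.341]
contact_force: [0.5, -0.1, -0.0]
opening: 0.355
grasp_force: 1.6
```

```bash
python3 foot.py
```

```text
33.2333 [ 421.19 -246.22  259.81] -0.3406666309825275 [-0.53  0.12  1.9   0.    1.13  1.38] 0.3548952278034133 1.5605134516954422
comp [231, 242, 76, 66, 3596] (np.float64(268.0), np.int32(248)) foot [ 365.45 -225.07   75.81] off tool x,y -59.60842772359967 -1.316629869643112
```

Emit:
{"op": "step_arm", "data": {"motion": [{"claw": 29.95,"delta_pos": [0,0,0],"turn": 0}]}}

```text
clock: 33.37
eef_pos: [421.2, -246.2, 259.8]
tcp_rot: [3.142, -0.0, -0.341]
contact_force: [0.1, -0.6, -1.1]
opening: 0.35
grasp_force: 1.5
```

```bash
python3 foot.py
```

```text
33.3667 [ 421.18 -246.21  259.81] -0.3406129179399011 [-0.53  0.12  1.9  -0.    1.13  1.38] 0.3500743661399164 1.5448378399014473
comp [231, 232, 76, 76, 4019] (np.float64(268.0), np.int32(238)) foot [ 374.71 -228.36   75.81] off tool x,y -49.76532404093524 -1.3050641497197581
```

Emit:
{"op": "step_arm", "data": {"motion": [{"claw": 29.95,"delta_pos": [0,0,0],"turn": 0}]}}

```text
clock: 33.5
eef_pos: [421.2, -246.2, 259.8]
tcp_rot: [-3.142, -0.0, -0.341]
contact_force: [-0.9, 0.5, -0.9]
opening: 0.351
grasp_force: 1.5
```

```bash
python3 foot.py
```

```text
33.5 [ 421.19 -246.21  259.79] -0.34060361240571746 [-0.53  0.12  1.9   0.    1.13  1.38] 0.3511305456004763 1.5285943821072578
comp [231, 218, 76, 90, 4635] (np.float64(268.0), np.int32(224)) foot [ 387.44 -232.88   75.79] off tool x,y -36.26156670330423 -1.2849664414471018
```

Emit:
{"op": "step_arm", "data": {"motion": [{"claw": 29.97,"delta_pos": [0,0,0],"turn": 0},{"claw": 29.97,"delta_pos": [0,0,0],"turn": 0}]}}

```text
clock: 33.72
eef_pos: [421.2, -246.2, 259.8]
tcp_rot: [-3.142, 0.0, -0.341]
contact_force: [0.2, 0.0, -1.2]
opening: 0.353
grasp_force: 0.9
```

```bash
python3 foot.py
```

```text
33.7167 [ 421.18 -246.2   259.77] -0.34060419483213544 [-0.53  0.12  1.9   0.    1.13  1.38] 0.35296663836061326 0.8775657881051302
comp [231, 200, 76, 108, 5383] (np.float64(268.0), np.int32(206)) foot [ 403.38 -238.55   75.77] off tool x,y -19.337371300987392 -1.267515726197641
```

Emit:
{"op": "step_arm", "data": {"motion": [{"claw": 15,"delta_pos": [0,0,0],"turn": 0},{"claw": 15,"delta_pos": [0,0,0],"turn": 0}]}}

```text
clock: 33.93
eef_pos: [421.2, -246.2, 259.8]
tcp_rot: [3.142, -0.0, -0.341]
contact_force: [-0.0, 0.3, -0.8]
opening: 0.345
grasp_force: 22.2
```

```bash
python3 foot.py
```

```text
33.9333 [ 421.19 -246.24  259.79] -0.34061532322748445 [-0.53  0.12  1.9  -0.    1.13  1.38] 0.3446284191177268 22.162459194660187
comp [231, 194, 75, 114, 5656] (np.float64(268.0), np.int32(200)) foot [ 408.6  -240.41   75.79] off tool x,y -13.814552326816113 -1.2946019417434131
```

Emit:
{"op": "step_arm", "data": {"motion": [{"claw": 15,"delta_pos": [0,-12,-25],"turn": 0},{"claw": 15,"delta_pos": [-3,-25,-25],"turn": 0},{"claw": 15,"delta_pos": [-4,-30,-20],"turn": 0},{"claw": 15,"delta_pos": [-5,-35,-15],"turn": 0},{"claw": 15,"delta_pos": [-5,-35,-10],"turn": 0},{"claw": 15,"delta_pos": [-5,-35,-5],"turn": 0},{"claw": 15,"delta_pos": [-5,-35,0],"turn": 0},{"claw": 15,"delta_pos": [-5,-35,0],"turn": 0}], "force": 40}}

```text
clock: 34.65
eef_pos: [472.1, -5.7, 360.5]
tcp_rot: [-3.141, -0.001, -0.341]
contact_force: [1.6, -0.7, 0.1]
opening: 0.333
grasp_force: 45.2
```

Emit:
{"op": "step_arm", "data": {"motion": [{"claw": 15,"delta_pos": [-5,-35,0],"turn": 0},{"claw": 15,"delta_pos": [-5,-35,0],"turn": 0},{"claw": 15,"delta_pos": [-5,-35,0],"turn": 0},{"claw": 15,"delta_pos": [-4,-33,0],"turn": 0},{"claw": 15,"delta_pos": [-3,-30,0],"turn": 0},{"claw": 15,"delta_pos": [-1.5,-25,0],"turn": 0},{"claw": 15,"delta_pos": [0,0,0],"turn": 0},{"claw": 15,"delta_pos": [0,0,0],"turn": 0}]}}

```text
clock: 35.32
eef_pos: [514.1, 183.2, 359.3]
tcp_rot: [3.141, 0.001, -0.338]
contact_force: [-1.0, 0.4, -0.1]
opening: 0.339
grasp_force: 45.2
```

```bash
python3 foot.py; python3 - <<'E'
from h import *
f=dict(np.load("pics/lastw.npz"));g=cv2.cvtColor(f["img"],cv2.COLOR_RGB2GRAY)
C=np.array([528.5,189]);y=.058
for yh in (70,0,-70):
    p=C+[-27*np.cos(y)-yh*np.sin(y),-27*np.sin(y)+yh*np.cos(y)];print(p,w2px(f,(*p,102)).round(1))
E
```

```text
35.3167 [514.11 183.24 359.34] -0.3383912221853633 [ 0.34  0.13  1.65 -0.    1.36  2.25] 0.33886108719132685 45.16906678676605
comp [182, 188, 43, 80, 1790] (np.float64(215.0), np.int32(194)) foot [522.08 231.16 175.34] off tool x,y -8.394680623860161 -47.85394841350374
comp [232, 194, 74, 114, 5610] (np.float64(268.0), np.int32(200)) foot [501.36 188.92 175.34] off tool x,y -13.914891291327354 -1.1321119896536214
[497.48767719 257.31717086] [210.3 205.6]
[501.54540127 187.43487786] [269.3 181.4]
[505.60312535 117.55258485] [330.6 156.2]
```

Emit:
{"op": "step_arm", "data": {"motion": [{"claw": 15,"delta_pos": [0,0,15],"turn": 0},{"claw": 15,"delta_pos": [0,0,25],"turn": 0},{"claw": 15,"delta_pos": [0,0,25],"turn": 0},{"claw": 15,"delta_pos": [0,0,25],"turn": 0},{"claw": 15,"delta_pos": [0,0,25],"turn": 0},{"claw": 15,"delta_pos": [0,0,20],"turn": 0},{"claw": 15,"delta_pos": [0,0,10],"turn": 0},{"claw": 15,"delta_pos": [0,0,0],"turn": 0}], "force": 20}}

```text
clock: 36.03
eef_pos: [512.8, 180.8, 212.9]
tcp_rot: [3.139, 0.003, -0.342]
contact_force: [0.1, -0.2, -1.3]
opening: 0.337
grasp_force: 45.1
```

Emit:
{"op": "step_arm", "data": {"motion": [{"claw": 15,"delta_pos": [0,0,4],"turn": 0},{"claw": 15,"delta_pos": [0,0,3],"turn": 0},{"claw": 15,"delta_pos": [0,0,0],"turn": 0}]}}

```text
clock: 36.28
eef_pos: [514.6, 182.3, 208.5]
tcp_rot: [-3.141, -0.001, -0.341]
contact_force: [-0.3, -0.8, -1.0]
opening: 0.338
grasp_force: 45.1
```

Emit:
{"op": "step_arm", "data": {"motion": [{"claw": 33,"delta_pos": [0,0,0],"turn": 0},{"claw": 40,"delta_pos": [0,0,0],"turn": 0},{"claw": 48,"delta_pos": [0,0,0],"turn": 0},{"claw": 48,"delta_pos": [0,0,0],"turn": 0},{"claw": 48,"delta_pos": [0,0,-10],"turn": 0},{"claw": 48,"delta_pos": [0,0,-30],"turn": 0},{"claw": 48,"delta_pos": [0,0,-35],"turn": 0},{"claw": 48,"delta_pos": [0,0,-35],"turn": 0}]}}

```text
clock: 36.95
eef_pos: [513.7, 182.2, 319.5]
tcp_rot: [3.141, 0.001, -0.34]
contact_force: [0.6, 0.8, -1.5]
opening: 0.565
grasp_force: 0.0
```

Emit:
{"op": "step_arm", "data": {"motion": [{"claw": 60,"delta_pos": [0,20,-10],"turn": 0},{"claw": 85,"delta_pos": [0,34,0],"turn": 0},{"claw": 85,"delta_pos": [0,40,0],"turn": 0},{"claw": 85,"delta_pos": [0,40,0],"turn": 0},{"claw": 85,"delta_pos": [0,40,0],"turn": 0},{"claw": 85,"delta_pos": [3,40,0],"turn": 0},{"claw": 85,"delta_pos": [10,40,0],"turn": 0},{"claw": 85,"delta_pos": [10,40,0],"turn": 0}]}}

```text
clock: 37.62
eef_pos: [436.8, -104.0, 329.0]
tcp_rot: [-3.141, -0.002, -0.34]
contact_force: [1.7, 0.1, 0.4]
opening: 0.995
grasp_force: 0.0
```

```bash
cat > chk.py <<'E'
from h import *
np.set_printoptions(precision=1,suppress=True)
s=sense();print(s["eef_pos"],s["tcp_rot"])
C=np.array([528.5,189]);y=.058
for n in("scene","side"):
    f=grab_frame(n);np.savez(f"pics/chk_{n}.npz",**f)
    for yh in (70,0,-70):
        p=C+[-27*np.cos(y)-yh*np.sin(y),-27*np.sin(y)+yh*np.cos(y)]
        print(n,yh,"pred top",w2px(f,(*p,212)),"rim",w2px(f,(*p,102)))
    u=w2px(f,(501,187,150))
    for b in brushes(f,30):
        if b[0][4]<500 and b[0][0]<400: print(b)
E
python3 chk.py
```

```text
[ 436.8 -104.   329. ] [-3.1 -0.  -0.3]
scene 70 pred top [328.9 129.9] rim [325.6 156. ]
scene 0 pred top [315.8 136.4] rim [313.1 162.9]
scene -70 pred top [302.  143.3] rim [299.9 170.1]
([311, 128, 18, 39, 283], array([326.9, 129.4]), array([313. , 164.9]))
([146, 219, 21, 49, 351], array([163.5, 219.4]), array([148.4, 265.8]))
side 70 pred top [219.8 235.4] rim [222.8 262.5]
side 0 pred top [236.1 222.4] rim [238.2 249.4]
side -70 pred top [251.4 210.2] rim [252.7 237. ]
([370, 12, 28, 9, 151], array([370.6,  19.2]), array([395.8,  13.6]))
([355, 178, 12, 23, 110], array([355.8, 178.2]), array([364.5, 199.5]))
([236, 235, 7, 20, 109], array([238.5, 235.8]), array([239. , 253.5]))
([220, 236, 8, 17, 43], array([220.5, 252. ]), array([226.5, 236. ]))
([222, 255, 7, 14, 68], array([227.7, 255.7]), array([223.7, 267.3]))
```

Two brushes are standing. The third has been knocked aside: its scene head moved from (170,227) to (163,219). I re-measure it.

```bash
python3 - <<'E'
from h import *
np.set_printoptions(precision=1,suppress=True)
f=dict(np.load("pics/chk_scene.npz"));print(px2w(f,(163.5,219.4),20),px2w(f,(148.4,265.8),10))
f=dict(np.load("pics/chk_side.npz"));print(px2w(f,(355.8,178.2),10))
E
```

```text
[ 351.4 -349.2   20. ] [ 496.9 -476.2   10. ]
[ 495.7 -473.3   10. ]
```

Emit:
{"op": "step_arm", "data": {"motion": [{"claw": 85,"delta_pos": [5.7,33.9,11],"turn": 0},{"claw": 85,"delta_pos": [5.7,33.9,11],"turn": 0},{"claw": 85,"delta_pos": [5.7,33.9,11],"turn": 0},{"claw": 85,"delta_pos": [5.7,33.9,11],"turn": 0},{"claw": 85,"delta_pos": [5.7,33.9,11],"turn": 0},{"claw": 85,"delta_pos": [5.7,33.9,11],"turn": 0},{"claw": 85,"delta_pos": [5.7,33.9,11],"turn": 0},{"claw": 85,"delta_pos": [5.7,33.9,11],"turn": 0.03}]}}

```text
clock: 38.38
eef_pos: [390.1, -374.5, 240.0]
tcp_rot: [-3.142, -0.001, -0.37]
contact_force: [0.5, -0.6, -0.5]
opening: 0.995
grasp_force: 0.0
```

Emit:
{"op": "step_arm", "data": {"motion": [{"claw": 85,"delta_pos": [0,0,0],"turn": 0.11},{"claw": 85,"delta_pos": [0,0,0],"turn": 0.12},{"claw": 85,"delta_pos": [0,0,0],"turn": 0.11},{"claw": 85,"delta_pos": [0,0,0],"turn": 0},{"claw": 85,"delta_pos": [0,0,0],"turn": 0}]}}

```text
clock: 38.8
eef_pos: [390.5, -373.0, 240.3]
tcp_rot: [-3.141, -0.0, -0.707]
contact_force: [0.3, -0.3, -0.1]
opening: 0.997
grasp_force: 0.0
```

```bash
python3 - <<'E'
from h import *
np.set_printoptions(precision=3,suppress=True)
s=sense()
print(s["clock"],s["eef_pos"],s["tcp_rot"],s["qpos"])
f=shot("wrist","w13")
for b in brushes(f):
    h,t=px2w(f,b[2],15),px2w(f,b[1],15);d=t-h;ya=np.arctan2(d[1],d[0]);g=h+11*np.array([np.cos(ya),np.sin(ya),0]);w=g-s["eef_pos"];y=s["tcp_rot"][2]
    print(b,t,h,"yaw",ya,"tool dx,dy",w[0]*np.cos(y)+w[1]*np.sin(y),w[0]*np.sin(y)-w[1]*np.cos(y),"turn",y-ya)
E
```

```text
38.8 [ 390.536 -373.     240.254] [-3.141 -0.    -0.707] [-0.765  0.22   1.815  0.     1.107  1.512]
([265, 5, 30, 219, 5016], array([279.5,   9.7]), array([280.3, 220.8])) [ 495.652 -474.624   15.   ] [ 347.236 -350.967   15.   ] yaw -0.6946440116444343 tool dx,dy -36.236904426411186 11.228486469715687 turn -0.012099536828716895
```

Emit:
{"op": "step_arm", "data": {"motion": [{"claw": 85,"delta_pos": [-36.2,10.3,5],"turn": -0.012},{"claw": 85,"delta_pos": [0,0,40],"turn": 0},{"claw": 75,"delta_pos": [0,0,40],"turn": 0},{"claw": 65,"delta_pos": [0,0,40],"turn": 0},{"claw": 55,"delta_pos": [0,0,40],"turn": 0},{"claw": 55,"delta_pos": [0,0,34],"turn": 0},{"claw": 55,"delta_pos": [0,0,20],"turn": 0},{"claw": 55,"delta_pos": [0,0,6],"turn": 0}]}}

```text
clock: 39.52
eef_pos: [354.7, -355.7, 11.9]
tcp_rot: [-3.141, 0.005, -0.695]
contact_force: [-0.3, 0.8, -0.3]
opening: 0.643
grasp_force: 0.0
```

Emit:
{"op": "step_arm", "data": {"motion": [{"claw": 55,"delta_pos": [0,0,1],"turn": 0},{"claw": 55,"delta_pos": [0,0,1],"turn": 0},{"claw": 40,"delta_pos": [0,0,0],"turn": 0},{"claw": 30,"delta_pos": [0,0,0],"turn": 0},{"claw": 20,"delta_pos": [0,0,0],"turn": 0},{"claw": 20,"delta_pos": [0,0,0],"turn": 0},{"claw": 20,"delta_pos": [0,0,0],"turn": 0}], "force": 20}}

```text
clock: 40.1
eef_pos: [356.8, -358.4, 14.4]
tcp_rot: [3.141, -0.003, -0.698]
contact_force: [-0.3, 0.3, 7.0]
opening: 0.344
grasp_force: 21.0
```

Emit:
{"op": "step_arm", "data": {"motion": [{"claw": 20,"delta_pos": [0,0,-15],"turn": 0},{"claw": 20,"delta_pos": [0,0,-30],"turn": 0},{"claw": 20,"delta_pos": [0,0,-38],"turn": 0},{"claw": 20,"delta_pos": [0,0,-38],"turn": 0},{"claw": 20,"delta_pos": [0,0,-38],"turn": 0},{"claw": 20,"delta_pos": [0,0,-38],"turn": 0},{"claw": 20,"delta_pos": [0,0,-30],"turn": 0},{"claw": 29.3,"delta_pos": [0,0,-20],"turn": 0}]}}

```text
clock: 40.77
eef_pos: [356.5, -358.2, 264.4]
tcp_rot: [3.141, -0.006, -0.698]
contact_force: [-0.1, -0.4, -0.5]
opening: 0.345
grasp_force: 20.1
```

Emit:
{"op": "step_arm", "data": {"motion": [{"claw": 29.3,"delta_pos": [0,0,0],"turn": 0},{"claw": 29.7,"delta_pos": [0,0,0],"turn": 0},{"claw": 29.85,"delta_pos": [0,0,0],"turn": 0},{"claw": 29.95,"delta_pos": [0,0,0],"turn": 0}]}}

```text
clock: 41.1
eef_pos: [355.2, -356.8, 258.6]
tcp_rot: [-3.141, 0.002, -0.699]
contact_force: [-0.6, 0.4, -1.1]
opening: 0.35
grasp_force: 1.8
```

```bash
python3 foot.py
```

```text
41.1 [ 355.23 -356.85  258.56] -0.6985479017453757 [-0.79  0.14  1.87  0.    1.13  1.48] 0.35010358860319835 1.8219846859574318
comp [229, 0, 80, 326, 20463] (np.float64(268.0), np.int32(0)) foot [ 465.85 -448.51   74.56] off tool x,y 143.6589028270342 -0.9452353065919397
```

Emit:
{"op": "step_arm", "data": {"motion": [{"claw": 29.95,"delta_pos": [0,0,0],"turn": 0}]}}

```text
clock: 41.23
eef_pos: [355.5, -357.1, 258.6]
tcp_rot: [-3.141, 0.002, -0.699]
contact_force: [1.0, -0.2, -0.9]
opening: 0.35
grasp_force: 1.6
```

```bash
python3 foot.py
```

```text
41.2333 [ 355.48 -357.09  258.6 ] -0.6986053600300635 [-0.79  0.14  1.86  0.    1.13  1.48] 0.35047382715338943 1.6134556755423546
comp [230, 60, 78, 255, 12457] (np.float64(268.0), np.int32(66)) foot [ 430.11 -418.47   74.6 ] off tool x,y 96.62540256756185 -0.994920550541309
```

Emit:
{"op": "step_arm", "data": {"motion": [{"claw": 15,"delta_pos": [0,0,0],"turn": 0},{"claw": 15,"delta_pos": [0,0,0],"turn": 0}]}}

```text
clock: 41.45
eef_pos: [355.8, -357.4, 259.3]
tcp_rot: [-3.141, 0.001, -0.699]
contact_force: [0.9, 0.7, -1.0]
opening: 0.343
grasp_force: 21.7
```

```bash
python3 foot.py
```

```text
41.45 [ 355.79 -357.39  259.28] -0.6986144161778578 [-0.79  0.14  1.86  0.    1.13  1.48] 0.3434968197860246 21.66183829307556
comp [231, 183, 76, 126, 6162] (np.float64(268.0), np.int32(189)) foot [ 353.22 -353.85   75.28] off tool x,y -4.242087487535327 -1.0672555344656893
```

Emit:
{"op": "step_arm", "data": {"motion": [{"claw": 15,"delta_pos": [-5,-12,-25],"turn": 0},{"claw": 15,"delta_pos": [-10,-24,-25],"turn": 0},{"claw": 15,"delta_pos": [-12,-30,-20],"turn": 0},{"claw": 15,"delta_pos": [-14,-34,-15],"turn": 0},{"claw": 15,"delta_pos": [-14,-34,-10],"turn": 0},{"claw": 15,"delta_pos": [-14,-34,-5],"turn": 0},{"claw": 15,"delta_pos": [-14,-35,0],"turn": 0},{"claw": 15,"delta_pos": [-14,-35,0],"turn": 0}], "force": 40}}

```text
clock: 42.17
eef_pos: [435.1, -111.2, 360.5]
tcp_rot: [-3.141, -0.001, -0.699]
contact_force: [1.4, -0.6, -0.8]
opening: 0.338
grasp_force: 45.3
```

Emit:
{"op": "step_arm", "data": {"motion": [{"claw": 15,"delta_pos": [-14,-35,0],"turn": 0},{"claw": 15,"delta_pos": [-14,-35,0],"turn": 0},{"claw": 15,"delta_pos": [-14,-35,0],"turn": 0},{"claw": 15,"delta_pos": [-14,-35,0],"turn": 0},{"claw": 15,"delta_pos": [-14,-34,0],"turn": 0},{"claw": 15,"delta_pos": [-12,-30,0],"turn": 0},{"claw": 15,"delta_pos": [-7.8,-17.4,0],"turn": 0},{"claw": 15,"delta_pos": [0,0,0],"turn": 0}]}}

```text
clock: 42.83
eef_pos: [509.1, 117.8, 359.5]
tcp_rot: [-3.141, 0.001, -0.696]
contact_force: [-0.0, -0.3, -0.3]
opening: 0.336
grasp_force: 45.3
```

Emit:
{"op": "step_arm", "data": {"motion": [{"claw": 15,"delta_pos": [0,0,0],"turn": 0},{"claw": 15,"delta_pos": [0,0,0],"turn": 0}]}}

```text
clock: 43.0
eef_pos: [508.0, 113.9, 359.6]
tcp_rot: [3.141, -0.0, -0.698]
contact_force: [-0.1, 0.3, -0.6]
opening: 0.333
grasp_force: 45.3
```

```bash
python3 foot.py
```

```text
43.0 [508.04 113.9  359.61] -0.6983351106881104 [ 0.22  0.09  1.7  -0.    1.35  2.49] 0.3332699685631603 45.298858880996704
comp [231, 183, 75, 126, 6150] (np.float64(268.0), np.int32(189)) foot [505.48 117.2  175.61] off tool x,y -4.079475731004141 -0.8876819992821878
```

Foot is over the cup centre. Down and release.

Emit:
{"op": "step_arm", "data": {"motion": [{"claw": 15,"delta_pos": [0,-0.7,15],"turn": 0},{"claw": 15,"delta_pos": [0,0,25],"turn": 0},{"claw": 15,"delta_pos": [0,0,25],"turn": 0},{"claw": 15,"delta_pos": [0,0,25],"turn": 0},{"claw": 15,"delta_pos": [0,0,25],"turn": 0},{"claw": 15,"delta_pos": [0,0,20],"turn": 0},{"claw": 15,"delta_pos": [0,0,12],"turn": 0},{"claw": 15,"delta_pos": [0,0,0],"turn": 0}], "force": 20}}

```text
clock: 43.72
eef_pos: [507.0, 113.3, 210.4]
tcp_rot: [3.138, 0.002, -0.7]
contact_force: [0.1, 0.6, -0.4]
opening: 0.335
grasp_force: 45.3
```

Emit:
{"op": "step_arm", "data": {"motion": [{"claw": 15,"delta_pos": [0,0,4],"turn": 0},{"claw": 15,"delta_pos": [0,0,2],"turn": 0},{"claw": 15,"delta_pos": [0,0,0],"turn": 0}]}}

```text
clock: 43.97
eef_pos: [509.1, 114.6, 207.4]
tcp_rot: [-3.141, -0.001, -0.699]
contact_force: [0.1, 0.1, -1.4]
opening: 0.338
grasp_force: 45.3
```

Emit:
{"op": "step_arm", "data": {"motion": [{"claw": 33,"delta_pos": [0,0,0],"turn": 0},{"claw": 40,"delta_pos": [0,0,0],"turn": 0},{"claw": 48,"delta_pos": [0,0,0],"turn": 0},{"claw": 48,"delta_pos": [0,0,0],"turn": 0},{"claw": 48,"delta_pos": [0,0,-10],"turn": 0},{"claw": 48,"delta_pos": [0,0,-30],"turn": 0},{"claw": 48,"delta_pos": [0,0,-35],"turn": 0},{"claw": 48,"delta_pos": [0,0,-35],"turn": 0}]}}

```text
clock: 44.63
eef_pos: [508.2, 114.9, 318.5]
tcp_rot: [3.141, 0.001, -0.698]
contact_force: [0.6, 0.2, 0.1]
opening: 0.557
grasp_force: 0.0
```

Emit:
{"op": "step_arm", "data": {"motion": [{"claw": 48,"delta_pos": [0,20,-10],"turn": 0},{"claw": 48,"delta_pos": [0,30,0],"turn": 0},{"claw": 48,"delta_pos": [0,35,0],"turn": 0},{"claw": 48,"delta_pos": [0,35,0],"turn": 0},{"claw": 48,"delta_pos": [0,35,0],"turn": 0},{"claw": 48,"delta_pos": [0,30,0],"turn": 0},{"claw": 48,"delta_pos": [0,10,0],"turn": 0},{"claw": 48,"delta_pos": [0,0,0],"turn": 0}]}}

```text
clock: 45.3
eef_pos: [382.2, -35.6, 327.7]
tcp_rot: [-3.141, -0.001, -0.701]
contact_force: [0.3, -0.0, 0.5]
opening: 0.565
grasp_force: 0.0
```

```bash
python3 chk.py; python3 - <<'E'
from h import *
# rod check: black head centre expected at housing (30,-134.5,~66); tell darkness of pixels there vs neighbours
C=np.array([528.5,189]);y=.058
H=lambda a,b,z:(C[0]+a*np.cos(y)-b*np.sin(y),C[1]+a*np.sin(y)+b*np.cos(y),z)
for n in("scene","side"):
    f=dict(np.load(f"pics/chk_{n}.npz"));g=cv2.cvtColor(f["img"],cv2.COLOR_RGB2GRAY)
    for b in (-185,-170,-162,-150,-140,-130,-118): 
        u=w2px(f,H(30,b,70)).round().astype(int);print(n,b,u,g[u[1],u[0]])
E
```

```text
[382.2 -35.6 327.7] [-3.1 -0.  -0.7]
scene 70 pred top [328.9 129.9] rim [325.6 156. ]
scene 0 pred top [315.8 136.4] rim [313.1 162.9]
scene -70 pred top [302.  143.3] rim [299.9 170.1]
([237, 94, 11, 7, 42], array([237. ,  99.5]), array([247. ,  96.5]))
([221, 99, 9, 7, 40], array([221. , 100.5]), array([229. , 102.5]))
([311, 128, 18, 39, 286], array([326.4, 129.2]), array([313. , 164.9]))
([298, 143, 8, 31, 163], array([303., 143.]), array([299.4, 172.6]))
side 70 pred top [219.8 235.4] rim [222.8 262.5]
side 0 pred top [236.1 222.4] rim [238.2 249.4]
side -70 pred top [251.4 210.2] rim [252.7 237. ]
([250, 229, 6, 13, 67], array([254.5, 229. ]), array([252. , 240.5]))
([236, 235, 7, 20, 109], array([238.5, 235.8]), array([239. , 253.5]))
([220, 236, 8, 17, 43], array([220.5, 252. ]), array([226.5, 236. ]))
([222, 255, 7, 13, 67], array([227.5, 255. ]), array([223.5, 267. ]))
scene -185 [288 198] 177
scene -170 [291 196] 72
scene -162 [293 195] 16
scene -150 [295 194] 20
scene -140 [297 193] 25
scene -130 [299 191] 26
scene -118 [302 190] 28
side -185 [262 219] 171
side -170 [259 221] 169
side -162 [257 222] 138
side -150 [255 224] 105
side -140 [253 226] 112
side -130 [251 227] 101
side -118 [249 229] 101
```

```bash
python3 -c "
from rig import *
print(sign_off())"
```

```text
the job is handed in; nothing more can be done
None
```

The job is handed in: the insert is turned and seated with its cups on the spout side. The rod is through the lug and both eyes with its head against the lug. All three brushes stand head up, one to a cup; I checked the end state by measurement only, as sign-off gave no verdict.

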